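# Pin the blow lance, then set its throttle valve two turns open and hold it

## Task

Get the bag-blowing air station ready before the air line is connected. First lock the lance into the outlet: take the long lock pin from the pin block, push it down through the holes of the clevis and the lance tail until its collar sits on the upper cheek, and let go of it. Then crank the valve's handwheel clockwise (seen from above) until the valve is shut against its stop, back it off anticlockwise exactly two full turns from the stop, and finish while still holding the crank grip in your fingers so that the setting cannot creep while a colleague tightens the lock nut; leave the short pin and the other things on the table where they are.

Things in the scene. Friction and masses are not known exactly. Their poses are not given: they have to be found in the camera images.
- handwheel (a joint): valve handwheel on a vertical axis: 0 rad = shut, against a rigid stop; grows as it turns anticlockwise seen from above (opening), 6.283 a turn, up to 20.4. Starts 0.5 to 1.1 turns open, stays where left; friction 0.15 N m, about 3 N at the crank grip. Rim 112 mm across, its top 156 mm above the table; it does not rise, only a thin stem in its hub does (4 mm a turn, 4 mm proud when shut)
- valve_axis (a point): point on the wheel's vertical axis, level with the rim's top, 156 mm above the table. Axes of the station: y points from the valve along the outlet pipe to the clevis (155 mm away), z up
- grip_mid (a point): middle of the upright black crank grip on the wheel's rim, 194 mm above the table, 50 mm from the wheel's axis. At wheel value v it stands at angle v from the station's x axis (anticlockwise about z)
- crank_grip: the crank grip itself: an upright cylinder 18 mm across and 56 mm tall that turns freely on its own spindle, so a gripper can lead it round the circle without turning. Its origin is the centre of its foot, 4 mm above the rim's top (160 mm above the table); its top is 216 mm above the table. It circles with the wheel
- clevis_hole (a point): centre of the mouth of the pin hole, on top of the clevis's upper cheek, 62 mm above the table; z up, axes as the station's. The hole is 12.5 mm wide with a 1.8 mm chamfer and runs straight down through the upper cheek (12 mm), the lance's flat tail (12.5 mm) and the lower cheek, whose underside is 40 mm below the mouth; free space of 12 mm below that. The cheek is 44 x 48 mm; the clevis stands on a fixed base plate
- long_pin: long lock pin, standing upright in an end hole of the pin block: steel shank 10 mm across and 46 mm long with a tapered foot, a collar 21 mm across and 4 mm thick, and above it a black round grip 16 mm across and 45 mm tall; 95 mm in all, 0.06 kg. Origin: centre of the foot, z up along the pin; the grip's middle is 72 mm above the origin. In the block its foot stands 10 mm above the table
- pin_collar (a point): centre of the underside of the long pin's collar, 46 mm above its foot on its axis
- short_pin: short lock pin (shank 26 mm, otherwise the same, 75 mm in all), in the other end hole; too short to lock the lance. Its grip tops out 20 mm lower than the long one's. Origin: centre of the foot, z up
- pin_block: plain steel block 160 x 40 x 35 mm, fixed on the table, with three upright blind holes 11.5 mm wide and 25 mm deep at -55, 0 and +55 mm along its x axis. Origin: centre of the underside. The middle hole is empty; the pins stand in the end holes, either way round
- brown_vial: small amber vial 20 mm across and 46 mm tall, standing; origin under its centre. Leave it
- finger_scanner: small black finger scanner, 49 x 33 x 21 mm; leave it
- felt_marker: white felt marker 136 mm long with a black cap, lying; leave it
- carton: small white and blue vial carton 50 x 106 x 43 mm, lying; leave it

How it is judged:
By the outcome, as a careful person would: the job done as asked, in the order asked, and still so for the second after the job is handed in, while the arm keeps its last pose, push and grip.
It also fails if it takes over 72 s, if anything falls off the work surface, if the arm or the gripper's body presses on something with over 40 N, if the wrist force passes 120 N, or if a joint passes its speed limit or range.

## Robot

A 6-joint arm with a two-finger parallel gripper is mounted at the origin on a cart in front of the work surface, level with it; the furniture and walls round the work are solid. World frame = base frame: x ahead of the robot, y to its left, z up, the work surface at z = 0. Lengths are in m, angles in rad, forces in N, time in s.
With the tool pointing down it reaches from about 0.35 to 1 m from the base axis. Payload 7.1 kg.
Tool frame: the origin (TCP) lies at the very end of the fingers, on their centre line; the grasp point (between the pads) lies ctrl.grasp_offset behind it (ctrl.grasp_offset is the distance from the TCP to the grasp point, in m); z points along the fingers, y is the direction in which the jaws open and shut (so a half turn about z gives the same grasp; the last joint's range is limited). The gripper opens to 85 mm and grips with 20 to 120 N. Pads are 22 mm wide; open, the fingers measure 114 mm over their backs; the gripper's body (76 mm by 85 mm) begins 54 mm behind the grasp point. The pads swing forward as they close: fully open they stand 13 mm farther back than shut.
Start: joints at [1.186, 0.423, 1.63, -0, 1.089, -0.019], TCP at [0.224, 0.584, 0.231] pointing down, gripper open.
Joint ranges: [-3, 3], [-0.9, 2.11], [0.09, 2.58], [-1.31, 4.45], [0.11, 2.69], [-2.54, 2.54]. Speed limits (rad/s): [2.39, 2.39, 3.01, 3.14, 3.14, 3.14].

## Interface

Orientations are given as a unit quaternion [x, y, z, w].
In Python, from rig import ctrl, imaging, nets gives the robot as it stands. The module is installed in compiled form; this text tells all that it offers.
- The arm moves only by the tool apply_moves, never from a script. Its argument "commands" is a list of rows, each a list of 7 numbers: the shift along the tool's x, y, z in m, then the turn, a rotation vector about the tool's x, y, z in rad, then the closure, from 0 (fully open) to 1 (shut). A call has exactly 8 rows; each row shifts and turns the commanded pose from where the row before left it, along the tool's axes as they then stand; what a row does not reach is not made up. A row lasts 1/12 s, in which the tool goes at most 41.7 mm and 7.16 degrees, less where a joint would pass 70% of its speed; a pose out of reach is approached as far as the arm can. A call with a gripper value outside its range is refused whole. The fingers move at their own pace and stop on an object; "force" is the grip in N (left out, the last holds). Time passes only in rows, so rows that do not move let the fingers close, or fill a call up. It gives the time, the measured TCP pose, the force and the opening at its end, in the units of the state.
- ctrl.get_obs(): the state, without advancing time (a new reading comes with each control period).
- imaging.camera(name): name is "scene" or "top" or "wrist"; returns a dict with "frame" (480x640x3 uint8, red, green, blue), "fov_y" (degrees; the focal length in pixels is half the picture's height over the tangent of half this angle, whatever the lens; pixels are square), "cx", "cy" (the principal point, pixels), "position" and "orientation" of the camera in the world. Camera axes: x right, y down, z forward; pixel columns grow to the right and rows downward; lengths in m; the calibration is good to about 2 mm. The wrist camera is an equidistant fisheye: a pixel r from the principal point sees the ray r / f radians off the axis. A picture is of the moment at which its call begins. There is no depth.
- ctrl.finish_job(): hands the job in, once; it reports no verdict.
Trained networks look in the newest picture that a camera, given by its name, has taken for a name from the list of things; names that differ only in an ending like _2 or _b are one class to them, and where a whole thing is asked for, a point or a joint stands for the part that bears it (a point fixed in the world has none). Each returns a list of dicts, best first, with "score" (0 to 1); they miss things now and then, are a little off and sometimes report something else, mostly with a low value. They report only what shows in the picture. A call takes as long as a camera call.
- nets.cut_out(camera, query): "pixels" (480x640 bool, what is visible of it) and "rect" ([centre column, centre row, width, height] in pixels, round what is visible of it).
The state is a dict: "clock": time; "qpos": joint angles; "dq": joint speeds; "tau": joint torques, N m; "ee_pos": TCP position; "tool_rot": TCP orientation; "contact_force": force on the tool from outside, world axes, zero at the start; "wrist_torque": the same for the moment, N m; "opening": finger opening in m.
Only numpy, scipy, OpenCV 4.12 (cv2) and the standard library are available. Lean on these libraries where they do the work, as an engineer would, in place of code of your own. Each camera call takes 0.05 s, during which the arm holds its last target.

## Working session

There is one attempt and no reset: what is moved stays moved. The work goes in short steps, Python scripts to look and compute and a tool call to move; the robot and the scene stay as the last step left them, time stands still between calls to the robot, and variables do not carry over. Pictures are saved under pics/ and viewed, and the job is handed in when it is done.

Besides the shell and the picture viewer there is one more tool, called after ">>>" as name(argument=value, ...), one argument or row to a line, values as JSON. apply_moves: Moves the arm, as the interface text tells. Its arguments: {"type":"object","properties":{"commands":{"type":"array","items":{"type":"array","items":{"type":"number"}}},"force":{"type":"number"}},"required":["commands"]}

```bash
mkdir -p pics; ls
cat > h.py <<'E'
import numpy as np, cv2
from scipy.spatial.transform import Rotation as R
from rig import ctrl, imaging, nets
def ray(c,u,v):
    f=240/np.tan(np.radians(c['fov_y'])/2)
    x,y=u-c['cx'],v-c['cy']
    if c.get('name')=='wrist':
        r=np.hypot(x,y);t=r/f;s=np.sin(t)/max(r,1e-9);d=np.array([x*s,y*s,np.cos(t)])
    else: d=np.array([x/f,y/f,1.]);d/=np.linalg.norm(d)
    return np.array(c['position']),R.from_quat(c['orientation']).apply(d)
def atz(c,u,v,z):
    p,d=ray(c,u,v);return p+d*(z-p[2])/d[2]
def proj(c,P):
    f=240/np.tan(np.radians(c['fov_y'])/2)
    q=R.from_quat(c['orientation']).inv().apply(np.array(P)-c['position'])
    if c.get('name')=='wrist':
        r=np.hypot(q[0],q[1]);t=np.arctan2(r,q[2]);return c['cx']+f*t*q[0]/r,c['cy']+f*t*q[1]/r
    return c['cx']+f*q[0]/q[2],c['cy']+f*q[1]/q[2]
def cam(n):
    c=imaging.camera(n);c['name']=n;return c
def save(c,fn): cv2.imwrite('pics/'+fn,c['frame'][:,:,::-1])
E
python3 - <<'E'
from h import *
print(ctrl.get_obs(),ctrl.grasp_offset)
for n in ['scene','top','wrist']:
    c=cam(n);save(c,n+'0.png');print(n,c['fov_y'],c['cx'],c['cy'],c['position'],c['orientation'])
    for q in ['handwheel','crank_grip','clevis_hole','long_pin','short_pin','pin_block','pin_collar']:
        try: print(q,[(round(d['score'],2),np.round(d['rect']).tolist()) for d in nets.cut_out(n,q)[:3]])
        except Exception as e: print(q,e)
E
```

```text
pics
{'clock': 0.0, 'qpos': array([ 1.18599475e+00,  4.23800890e-01,  1.63069392e+00, -3.87337398e-06,
        1.08859453e+00, -1.90135900e-02]), 'dq': array([-1.72880106e-03,  2.39566058e-03,  9.69424591e-04,  4.91504803e-05,
       -9.24769743e-04,  2.07001646e-03]), 'tau': array([-1.45149112e-03, -5.57406342e+01, -2.81738144e+01,  1.79241232e-05,
        7.57877016e-03,  3.20621268e-05]), 'ee_pos': array([0.22333402, 0.58315309, 0.23056909]), 'tool_rot': array([ 1.81875121e-01,  9.83321351e-01, -7.33484541e-04, -1.48391169e-04]), 'contact_force': array([-0.9955118 , -0.25123138, -0.64610929]), 'wrist_torque': array([ 0.04815979, -0.03537724, -0.0208065 ]), 'opening': 0.08522668583248544} 0.0187
scene 48.86594679205675 321.734605708321 241.4567290894947 [ 0.05788196 -0.710531    1.06215484] [ 0.88991692 -0.27673021  0.10581592 -0.34680146]
handwheel [(0.86, [341.0, 269.0, 52.0, 38.0])]
crank_grip [(0.61, [350.0, 276.0, 10.0, 16.0]), (0.53, [214.0, 218.0, 29.0, 37.0])]
clevis_hole [(0.73, [315.0, 284.0, 120.0, 99.0])]
long_pin [(0.7, [370.0, 396.0, 10.0, 23.0])]
short_pin [(0.53, [4
[... 180 characters left out ...]
63 [ 4.07746686e-01 -1.19081540e-03  1.22755334e+00] [-0.69581955  0.71642728 -0.03687042  0.0347516 ]
handwheel [(0.92, [360.0, 242.0, 52.0, 44.0])]
crank_grip [(0.37, [383.0, 246.0, 8.0, 8.0])]
clevis_hole [(0.79, [322.0, 249.0, 158.0, 62.0])]
long_pin [(0.66, [459.0, 284.0, 11.0, 6.0])]
short_pin [(0.6, [451.0, 239.0, 12.0, 6.0]), (0.52, [457.0, 286.0, 14.0, 9.0])]
pin_block [(0.68, [449.0, 266.0, 26.0, 61.0])]
pin_collar []
wrist 65.70646984690485 323.7329431018406 229.7671080178758 [0.15682246 0.60949524 0.37336699] [0.81563182 0.56083154 0.0803364  0.11729786]
handwheel []
crank_grip []
clevis_hole [(0.76, [119.0, 454.0, 26.0, 35.0])]
long_pin []
short_pin []
pin_block []
pin_collar []
```

Run:
```python
import cv2
a=cv2.imread('pics/top0.png')[180:330,220:500];cv2.imwrite('pics/top0z.png',cv2.resize(a,None,fx=2.85,fy=2.85,interpolation=cv2.INTER_CUBIC))
a=cv2.imread('pics/scene0.png')[200:430,200:450];cv2.imwrite('pics/scene0z.png',cv2.resize(a,None,fx=2.6,fy=2.6,interpolation=cv2.INTER_CUBIC))
```

```text
(no output)
```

View pics/top0.png

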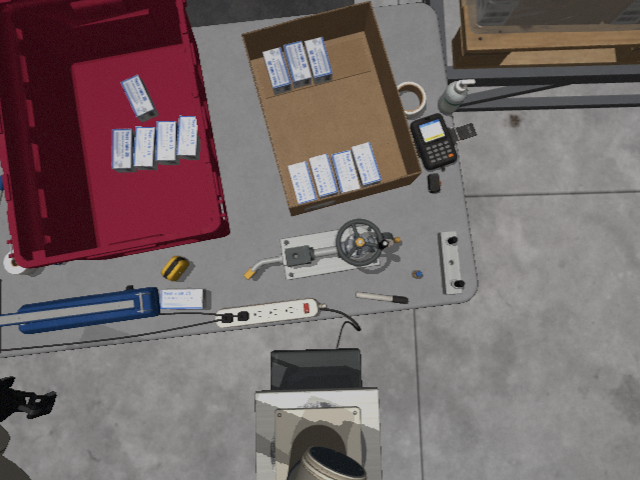

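View pics/scene0.png

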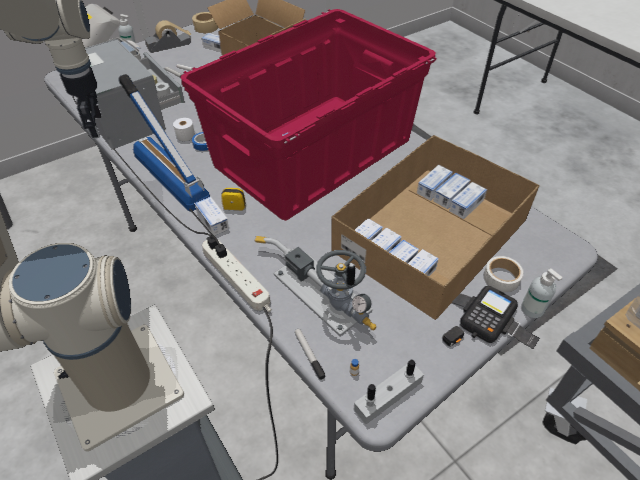

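View pics/top0z.png

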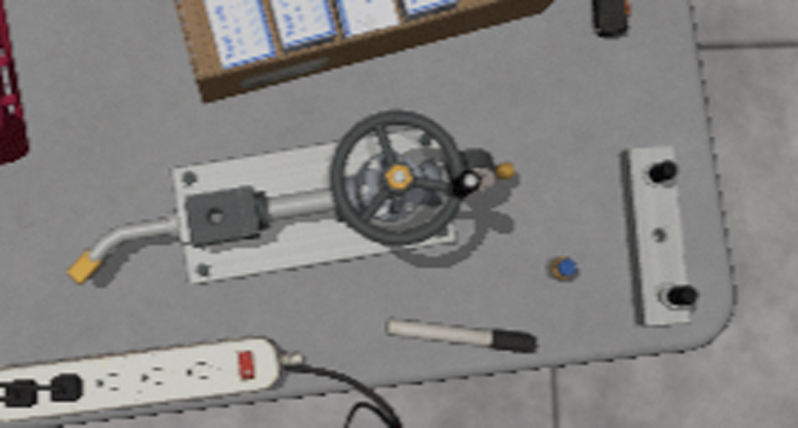

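View pics/scene0z.png

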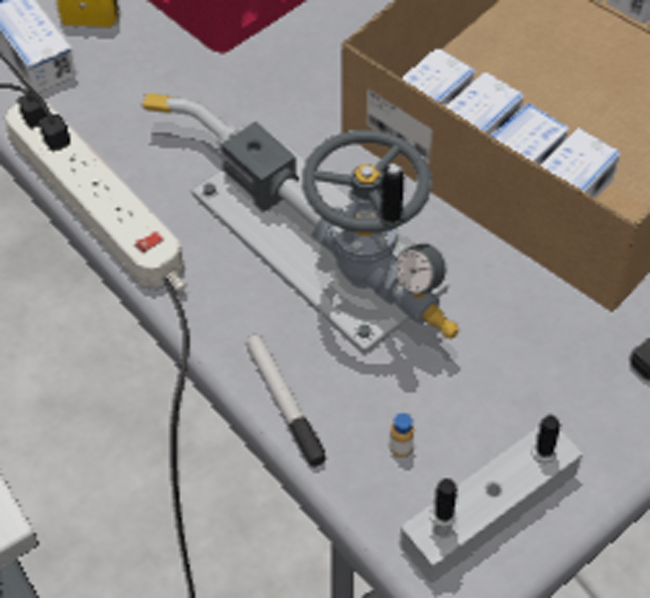

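View pics/wrist0.png

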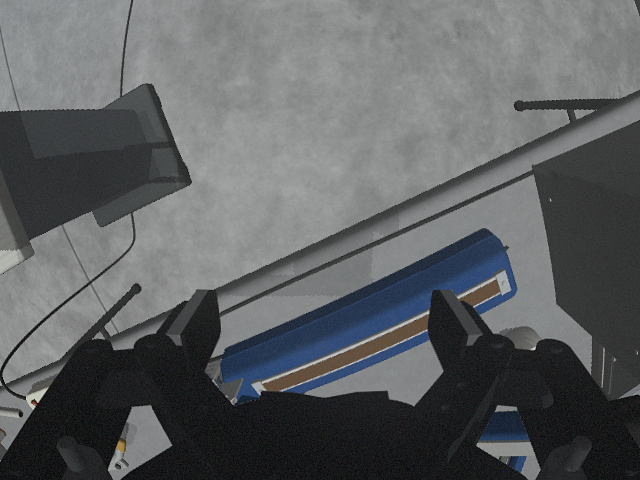

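Run:
```python
from h import *
t=cam('top');s=cam('scene')
T=lambda a,b:(220+(a+.5)/2.85-.5,180+(b+.5)/2.85-.5)
S=lambda a,b:(200+(a+.5)/2.6-.5,200+(b+.5)/2.6-.5)
def tri(a,b):
    p,d=ray(t,*T(*a));q,e=ray(s,*S(*b))
    A=np.stack([d,-e],1);k=np.linalg.lstsq(A,q-p,rcond=None)[0]
    x,y=p+k[0]*d,q+k[1]*e
    return np.round((x+y)/2,4),round(np.linalg.norm(x-y),4)
for n,a,b,z in [('clevis',(216,217),(255,147),.062),('midhole',(659,236),(493,490),.035),('hub',(399,177),(367,174),.158),('griptop',(470,180),(394,170),.216),('neartop',(688,295),(446,484),.105),('fartop',(665,171),(549,421),.085)]:
    print(n,'tri',tri(a,b),'top@z',atz(t,*T(*a),z).round(4),'scene@z',atz(s,*S(*b),z).round(4))
```

```text
clevis tri (array([0.4951, 0.0406, 0.0622]), np.float64(0.0021)) top@z [0.4942 0.0411 0.062 ] scene@z [0.4961 0.0403 0.062 ]
midhole tri (array([ 0.4678, -0.3571,  0.0343]), np.float64(0.0009)) top@z [ 0.4674 -0.3567  0.035 ] scene@z [ 0.4679 -0.3576  0.035 ]
hub tri (array([ 0.5157, -0.112 ,  0.1583]), np.float64(0.0011)) top@z [ 0.5153 -0.1117  0.158 ] scene@z [ 0.5164 -0.112   0.158 ]
griptop tri (array([ 0.5058, -0.1602,  0.2176]), np.float64(0.0011)) top@z [ 0.5055 -0.1602  0.216 ] scene@z [ 0.5072 -0.1593  0.216 ]
neartop tri (array([ 0.4136, -0.3575,  0.105 ]), np.float64(0.0006)) top@z [ 0.4133 -0.3574  0.105 ] scene@z [ 0.4139 -0.3577  0.105 ]
fartop tri (array([ 0.5228, -0.3521,  0.0818]), np.float64(0.0031)) top@z [ 0.5211 -0.3503  0.085 ] scene@z [ 0.5227 -0.3539  0.085 ]
```

Run:
```python
from h import *
t=cam('top');s=cam('scene')
def tri(a,b):
    p,d=ray(t,*a);q,e=ray(s,*b)
    A=np.stack([d,-e],1);k=np.linalg.lstsq(A,q-p,rcond=None)[0]
    x,y=p+k[0]*d,q+k[1]*e
    return np.round((x+y)/2,3),round(np.linalg.norm(x-y),4)
print('box L',tri((291,215),(333,218)),'box R',tri((419,178),(445,258)),'tub',tri((229,231),(283,143)))
print(np.degrees(R.from_quat(ctrl.get_obs()['tool_rot']).as_euler('xyz')))
o=ctrl.get_obs()
r=R.from_quat(o['tool_rot']); g=R.from_quat([.70710678,.70710678,0,0])
print((r.inv()*g).as_rotvec(), o['ee_pos'])
```

```text
box L (array([0.594, 0.042, 0.138]), np.float64(0.0178)) box R (array([ 0.662, -0.252,  0.219]), np.float64(0.0337)) tub (array([0.534, 0.158, 0.321]), np.float64(0.0145))
[-1.79997960e+02  5.95881473e-04  1.59041824e+02]
[-2.49264491e-05  3.05649051e-05  1.20500715e+00] [0.22351817 0.5836337  0.23130414]
```

>>> apply_moves(
  commands=[
    [0,0,-0.012,0,0,0.12,0],
    [0,0,-0.012,0,0,0.12,0],
    [0,0,-0.012,0,0,0.12,0],
    [0,0,-0.012,0,0,0.12,0],
    [0,0,-0.012,0,0,0.12,0],
    [0,0,-0.012,0,0,0.12,0],
    [0,0,-0.012,0,0,0.12,0],
    [0,0,-0.012,0,0,0.12,0],
  ],
  force=60,
)

```text
clock: 2.07
ee_pos: [0.2235, 0.5836, 0.3279]
tool_rot: [0.618, 0.786, 0.0, -0.0]
contact_force: [0.1, -0.2, 0.1]
opening: 0.0856
```

>>> apply_moves(
  commands=[
    [0,0,0,0,0,0.12,0],
    [0,0,0,0,0,0.12,0],
    [0,0,0,0,0,0.005,0],
    [-0.03,0.011,0,0,0,0,0],
    [-0.038,0.014,0,0,0,0,0],
    [-0.038,0.014,0,0,0,0,0],
    [-0.038,0.014,0,0,0,0,0],
    [-0.038,0.014,0,0,0,0,0],
  ],
)

```text
clock: 2.73
ee_pos: [0.2906, 0.3999, 0.3271]
tool_rot: [0.705, 0.709, -0.0, 0.0]
contact_force: [0.7, 0.5, 1.2]
opening: 0.0855
```

>>> apply_moves(
  commands=[
    [-0.038,0.016,0,0,0,0,0],
    [-0.038,0.016,0,0,0,0,0],
    [-0.038,0.016,0,0,0,0,0],
    [-0.038,0.016,0,0,0,0,0],
    [-0.038,0.016,0,0,0,0,0],
    [-0.038,0.016,0,0,0,0,0],
    [-0.038,0.016,0,0,0,0,0],
    [-0.038,0.01,0,0,0,0,0],
  ],
)

```text
clock: 3.4
ee_pos: [0.4134, 0.0957, 0.3276]
tool_rot: [0.706, 0.708, 0.0, 0.0]
contact_force: [-0.3, -0.1, 0.3]
opening: 0.0857
```

>>> apply_moves(
  commands=[
    [-0.038,0,0,0,0,0,0],
    [-0.04,0,0,0,0,0,0],
    [-0.04,0,0,0,0,0,0],
    [-0.04,0,0,0,0,0,0],
    [-0.04,0,0,0,0,0,0],
    [-0.04,0,0,0,0,0,0],
    [-0.04,0,0,0,0,0,0],
    [-0.04,0,0,0,0,0,0],
  ],
)

```text
clock: 4.07
ee_pos: [0.412, -0.2224, 0.3275]
tool_rot: [0.706, 0.708, 0.0, 0.0]
contact_force: [2.0, 1.0, 0.1]
opening: 0.0856
```

>>> apply_moves(
  commands=[
    [-0.022,0,0.02,0,0,0,0],
    [-0.022,0,0.02,0,0,0,0],
    [-0.022,0,0.02,0,0,0,0],
    [-0.022,0,0.02,0,0,0,0],
    [-0.022,0,0.02,0,0,0,0],
    [-0.022,0.0015,0.02,0,0,0,0],
    [-0.003,0,0.02,0,0,0,0],
    [0,0,0,0,0,0,0],
  ],
)

```text
clock: 4.73
ee_pos: [0.4121, -0.355, 0.1835]
tool_rot: [0.707, 0.708, -0.0, -0.003]
contact_force: [-0.1, 0.5, -0.4]
opening: 0.0853
```

Run:
```python
from h import *
w=cam('wrist');save(w,'w1.png');o=ctrl.get_obs();print(o['ee_pos'],o['tool_rot'],w['position'])
for P in [(.4135,-.3575,.105),(.413,-.3575,.06),(.4678,-.357,.035),(.5228,-.353,.085)]: print(P,np.round(proj(w,P)))
```

```text
[ 0.41265735 -0.35471339  0.18534992] [ 7.06529951e-01  7.07678733e-01 -9.97146254e-05 -2.49592616e-03] [ 0.41269141 -0.28386446  0.32584268]
(0.4135, -0.3575, 0.105) [327. 245.]
(0.413, -0.3575, 0.06) [326. 226.]
(0.4678, -0.357, 0.035) [393. 217.]
(0.5228, -0.353, 0.085) [479. 229.]
```

View pics/w1.png

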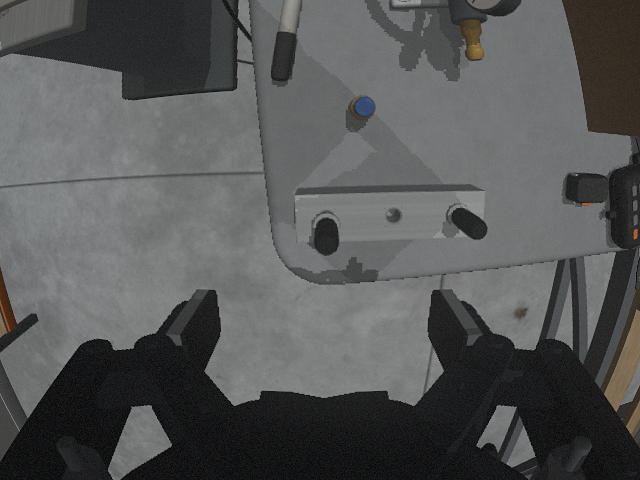

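>>> apply_moves(
  commands=[
    [-0.003,0.0005,0.015,0,0,0,0],
    [0,0,0.02,0,0,0,0],
    [0,0,0.02,0,0,0,0],
    [0,0,0.02,0,0,0,0],
    [0,0,0.02,0,0,0,0],
    [0,0,0.015,0,0,0,0],
    [0,0,0.007,0,0,0,0],
    [0,0,0,0,0,0,0],
  ],
)

```text
clock: 5.45
ee_pos: [0.4145, -0.3576, 0.0701]
tool_rot: [0.706, 0.708, -0.0, -0.001]
contact_force: [0.2, 0.2, 0.1]
opening: 0.0856
```

>>> apply_moves(
  commands=[
    [0,0,0,0,0,0,1],
    [0,0,0,0,0,0,1],
    [0,0,0,0,0,0,1],
    [0,0,0,0,0,0,1],
    [0,0,0,0,0,0,1],
    [0,0,0,0,0,0,1],
    [0,0,0,0,0,0,1],
    [0,0,0,0,0,0,1],
  ],
  force=60,
)

```text
clock: 6.12
ee_pos: [0.4146, -0.3586, 0.0708]
tool_rot: [0.707, 0.707, -0.0, 0.0]
contact_force: [-0.9, 0.7, 4.8]
opening: 0.0141
```

Run:
```python
from h import *
o=ctrl.get_obs();print(o)
w=cam('wrist');save(w,'w2.png')
```

```text
{'clock': 6.1167, 'qpos': array([-7.34747677e-01,  5.50149113e-01,  1.89051595e+00, -2.80662599e-04,
        7.00493874e-01, -7.34595475e-01]), 'dq': array([ 0.00078597, -0.00096963, -0.00074987,  0.00240254,  0.00199215,
       -0.00029163]), 'tau': array([ 4.78068721e-01, -5.03439832e+01, -1.76738942e+01,  2.05562515e-01,
       -4.71016802e-01,  1.04939638e-03]), 'ee_pos': array([ 0.41457459, -0.35860548,  0.07084881]), 'tool_rot': array([ 7.07084724e-01,  7.07128799e-01, -7.93681085e-05,  2.21165297e-04]), 'contact_force': array([-0.88379308,  0.68316401,  4.81105719]), 'wrist_torque': array([0.03654868, 0.30846802, 0.05470622]), 'opening': 0.014141386030863649}
```

View pics/w2.png

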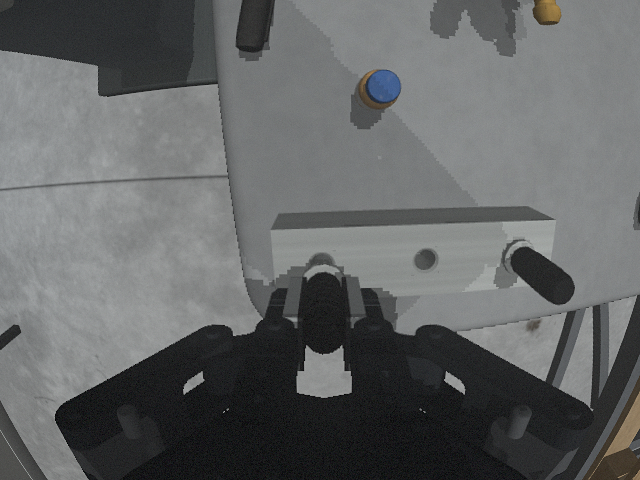

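>>> apply_moves(
  commands=[
    [0,0,-0.01,0,0,0,1],
    [0,0,-0.02,0,0,0,1],
    [0,0,-0.03,0,0,0,1],
    [0,0,-0.04,0,0,0,1],
    [0,0,-0.04,0,0,0,1],
    [0,0,-0.04,0,0,0,1],
    [0,0,-0.035,0,0,0,1],
    [0,0,-0.025,0,0,0,1],
  ],
)

```text
clock: 6.83
ee_pos: [0.415, -0.3587, 0.3147]
tool_rot: [0.707, 0.707, 0.0, 0.002]
contact_force: [0.5, -0.6, -1.0]
opening: 0.0146
```

>>> apply_moves(
  commands=[
    [0.025,0.005,0,0,0,0,1],
    [0.035,0.007,0,0,0,0,1],
    [0.035,0.007,0,0,0,0,1],
    [0.035,0.007,0,0,0,0,1],
    [0.035,0.007,0,0,0,0,1],
    [0.035,0.007,0,0,0,0,1],
    [0.035,0.007,0,0,0,0,1],
    [0.035,0.007,0,0,0,0,1],
  ],
)

```text
clock: 7.5
ee_pos: [0.4682, -0.0866, 0.3109]
tool_rot: [0.707, 0.707, 0.0, 0.0]
contact_force: [0.1, 0.1, -1.0]
opening: 0.0141
```

>>> apply_moves(
  commands=[
    [0.035,0.007,0,0,0,0,1],
    [0.035,0.007,0,0,0,0,1],
    [0.03,0.006,0,0,0,0,1],
    [0.025,0.005,0.02,0,0,0,1],
    [0.004,0.001,0.04,0,0,0,1],
    [0,0,0.04,0,0,0,1],
    [0,0,0.03,0,0,0,1],
    [0,0,0.01,0,0,0,1],
  ],
)

```text
clock: 8.17
ee_pos: [0.4914, 0.0409, 0.1667]
tool_rot: [0.707, 0.707, -0.003, -0.002]
contact_force: [-0.5, -0.2, -1.2]
opening: 0.0144
```

Run:
```python
from h import *
w=cam('wrist');save(w,'w3.png');o=ctrl.get_obs();print(o['clock'],o['ee_pos'],o['tool_rot'],o['contact_force'],o['wrist_torque'],o['opening'])
for P in [(.495,.0406,.062)]: print(P,np.round(proj(w,P)))
for z in (-.0608,-.0148): print(np.round(proj(w,o['ee_pos']+[0,0.001,z])))
s=cam('scene');save(s,'s3.png');t=cam('top');save(t,'t3.png')
a=s['frame'][200:330,230:400,::-1];cv2.imwrite('pics/s3z.png',cv2.resize(a,None,fx=4,fy=4,interpolation=cv2.INTER_CUBIC))
```

```text
8.2167 [0.49173058 0.04067362 0.16686751] [ 0.7069794   0.70722513 -0.0026448  -0.0023977 ] [-0.04150439 -0.6323757  -2.10079521] [-0.06250986  0.00925367 -0.00617511] 0.014320753762763951
(0.495, 0.0406, 0.062) [330. 229.]
[325. 249.]
[325. 282.]
```

View pics/w3.png

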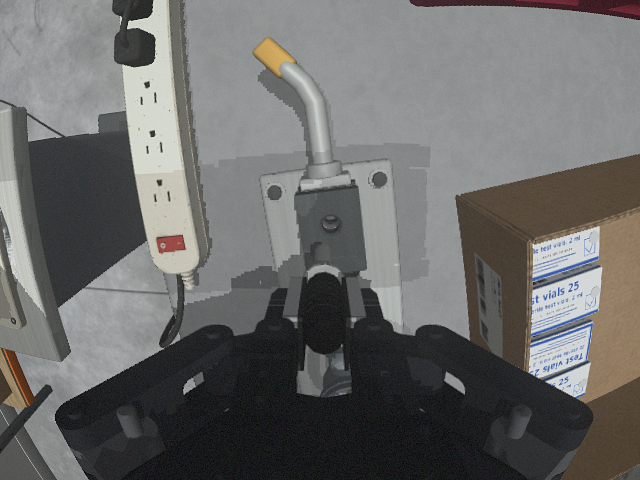

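View pics/s3z.png

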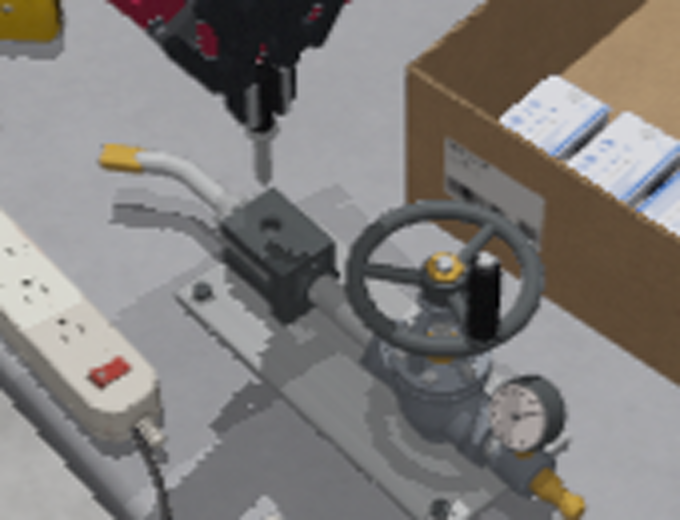

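Run:
```python
import cv2
a=cv2.imread('pics/w3.png')[190:370,260:400];cv2.imwrite('pics/w3z.png',cv2.resize(a,None,fx=3.3,fy=3.3,interpolation=cv2.INTER_CUBIC))
a=cv2.imread('pics/t3.png')[200:290,250:400];cv2.imwrite('pics/t3z.png',cv2.resize(a,None,fx=5,fy=5,interpolation=cv2.INTER_CUBIC))
```

```text
(no output)
```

View pics/w3z.png

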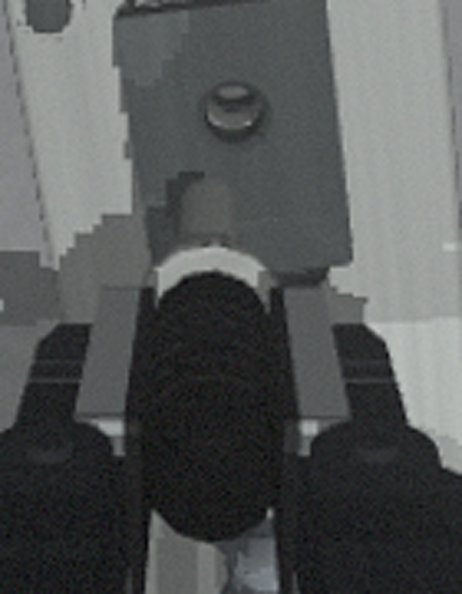

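View pics/t3z.png

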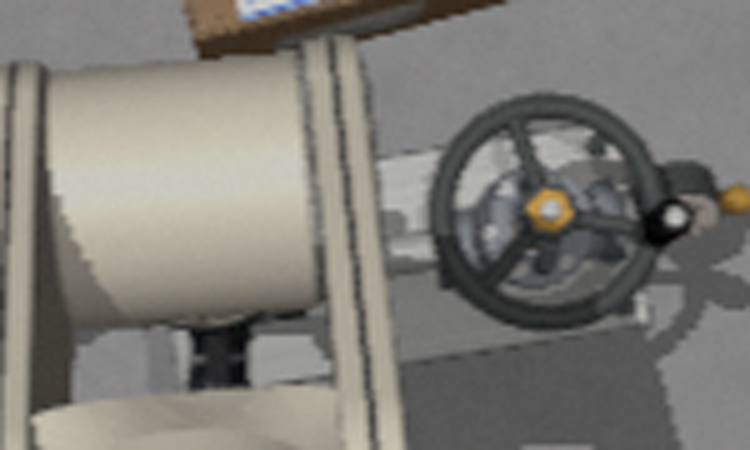

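>>> apply_moves(
  commands=[
    [0,0.003,0.012,0,0,0,1],
    [0,0,0.012,0,0,0,1],
    [0,0,0.01,0,0,0,1],
    [0,0,0,0,0,0,1],
    [0,0,0,0,0,0,1],
    [0,0,0,0,0,0,1],
    [0,0,0,0,0,0,1],
    [0,0,0,0,0,0,1],
  ],
)

```text
clock: 8.98
ee_pos: [0.498, 0.0407, 0.1369]
tool_rot: [0.707, 0.707, 0.0, 0.0]
contact_force: [-0.0, -0.8, -0.6]
opening: 0.0145
```

Run:
```python
from h import *
w=cam('wrist');save(w,'w4.png');o=ctrl.get_obs();print(o['clock'],o['ee_pos'],o['tool_rot'],o['contact_force'],o['opening'])
for P in [(.495,.0406,.062)]: print(P,np.round(proj(w,P),1))
r=R.from_quat(o['tool_rot'])
for z in (.0608,.0148): print(np.round(proj(w,o['ee_pos']+r.apply([0.001,0,z])),1))
s=cam('scene');save(s,'s4.png')
print('scene hole',np.round(proj(s,(.495,.0406,.062)),1),'foot',np.round(proj(s,o['ee_pos']+r.apply([0.001,0,.0608])),1))
a=s['frame'][220:290,260:340,::-1];cv2.imwrite('pics/s4z.png',cv2.resize(a,None,fx=8,fy=8,interpolation=cv2.INTER_CUBIC))
a=w['frame'][190:310,260:400,::-1];cv2.imwrite('pics/w4z.png',cv2.resize(a,None,fx=5,fy=5,interpolation=cv2.INTER_CUBIC))
```

```text
9.0333 [0.49789447 0.04067    0.1368488 ] [7.07095808e-01 7.07117572e-01 3.77842125e-04 3.39024452e-04] [ 0.26640367  0.54854422 -0.64120774] 0.014321831929590084
(0.495, 0.0406, 0.062) [318.7 242.4]
[323.5 248.3]
[323.5 281. ]
scene hole [297.3 256.3] foot [297.9 251.9]
```

View pics/w4z.png

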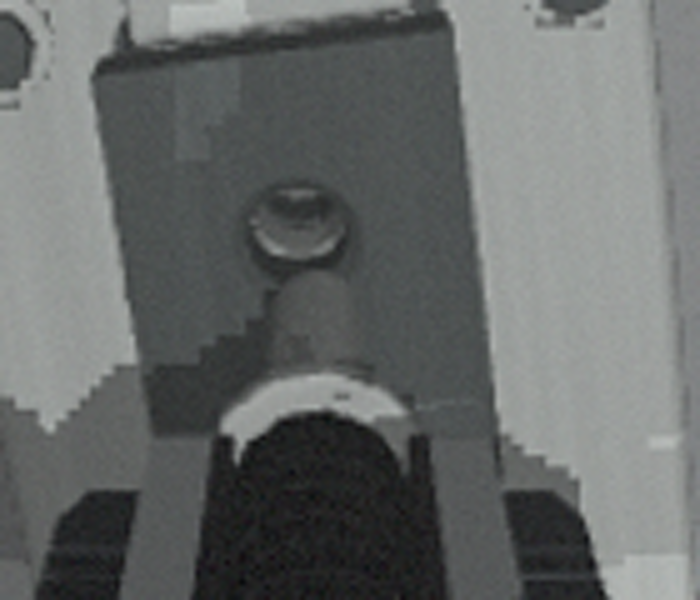

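View pics/s4z.png

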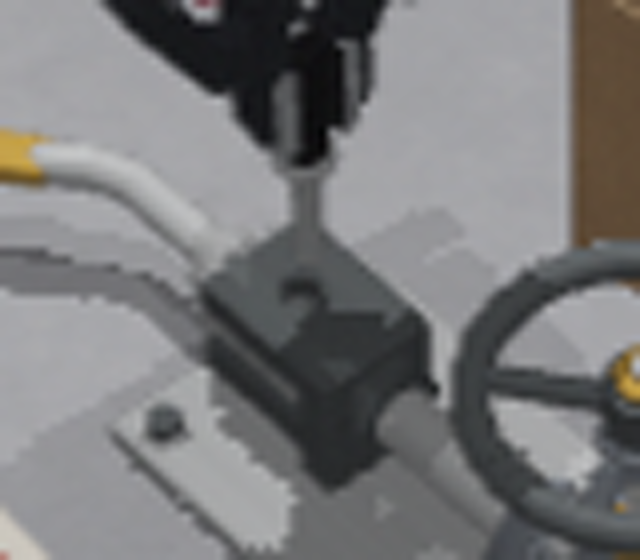

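Run:
```python
from h import *
w=cam('wrist');s=cam('scene')
h=atz(w,319.2,235.2,.062);f=atz(w,322.8,248.,.076);print(h,f,h-f,w['position'],R.from_quat(w['orientation']).as_matrix()[:,2])
print('collar under ctr pred',proj(w,np.array([.4979,.0417,.122])))
def e(c,sl,fx,n):
    a=c['frame'][sl][:,:,::-1];a=cv2.resize(a,None,fx=fx,fy=fx,interpolation=cv2.INTER_CUBIC)
    a=cv2.convertScaleAbs(a,alpha=2.2,beta=-60);cv2.imwrite('pics/'+n,a)
e(s,np.s_[235:265,280:320],18,'s5.png');e(w,np.s_[215:285,285:360],10,'w5.png')
```

```text
[0.49511382 0.04530589 0.062     ] [0.4973311  0.04190088 0.076     ] [-0.00221728  0.003405   -0.014     ] [0.49774017 0.11243001 0.27877464] [ 6.31595526e-04 -2.81803627e-01 -9.59471895e-01]
collar under ctr pred (np.float64(323.8744187321393), np.float64(281.10740617286893))
```

View pics/s5.png

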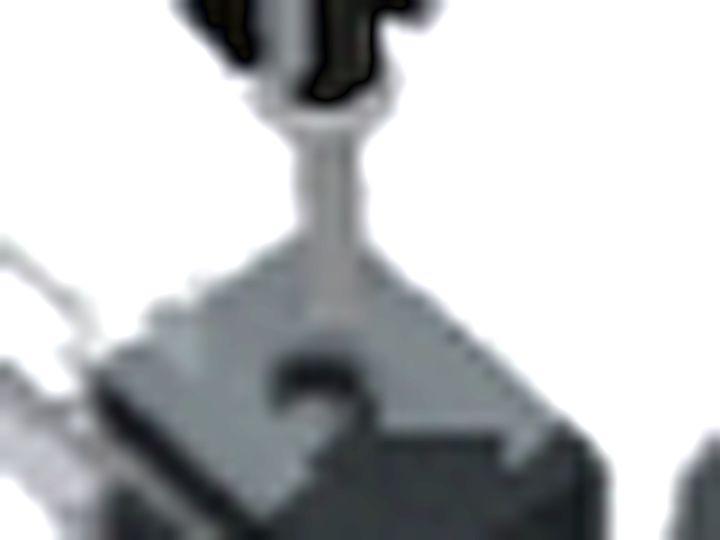

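View pics/w5.png

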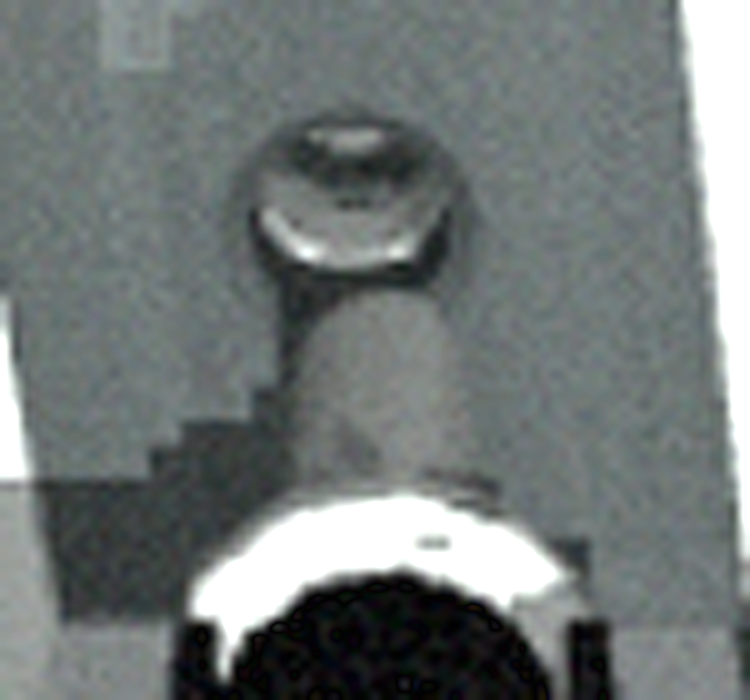

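```bash
cat > g.py <<'E'
from h import *
w=cam('wrist');o=ctrl.get_obs()
r=R.from_quat(o['tool_rot']);rc=R.from_quat(w['orientation'])
tc=r.inv().apply(w['position']-o['ee_pos']);rr=r.inv()*rc
def camat(p,q):
    c=dict(w);q=R.from_quat(q);c['position']=np.array(p)+q.apply(tc);c['orientation']=(q*rr).as_quat();return c
E
python3 - <<'E'
from g import *
print('T',tc,rr.as_matrix().round(4).tolist())
c2=camat([.41457459,-.35860548,.07084881],[7.07084724e-01,7.07128799e-01,-7.93681085e-05,2.21165297e-04])
c1=camat([0.41265735,-0.35471339,0.18534992],[7.06529951e-01,7.07678733e-01,-9.97146254e-05,-2.49592616e-03])
c3=camat([0.49173058,0.04067362,0.16686751],[0.7069794,0.70722513,-0.0026448,-0.0023977])
for n,c,u,v,z in [('c2mid',c2,426,259,.035),('c2pinhole',c2,322,258,.035),('c1mid',c1,393,215,.035),('c3hole',c3,331.4,223.3,.062),('c4hole',w,320,234.6,.062)]: print(n,atz(c,u,v,z).round(4))
s=cam('scene')
print('scene foot',atz(s,298,251.2,.076),'hole',atz(s,297.5,256.6,.062))
a=cv2.imread('pics/w2.png')[235:295,290:460];cv2.imwrite('pics/w2z.png',cv2.convertScaleAbs(cv2.resize(a,None,fx=4.6,fy=4.6,interpolation=cv2.INTER_CUBIC),alpha=1.4,beta=-30))
a=cv2.imread('pics/top0.png')[235:280,270:330];cv2.imwrite('pics/top0c.png',cv2.convertScaleAbs(cv2.resize(a,None,fx=12,fy=12,interpolation=cv2.INTER_CUBIC),alpha=1.8,beta=-30))
E
```

```text
T [ 7.17740903e-02  9.51258978e-05 -1.42094873e-01] [[-0.0004, -0.9595, -0.2818], [1.0, -0.0004, -0.0], [-0.0001, -0.2818, 0.9595]]
c2mid [ 0.4684 -0.3552  0.035 ]
c2pinhole [ 0.4138 -0.3542  0.035 ]
c1mid [ 0.469  -0.3556  0.035 ]
c3hole [0.4964 0.0445 0.062 ]
c4hole [0.4954 0.0457 0.062 ]
scene foot [0.49939974 0.04343427 0.076     ] hole [0.49488135 0.03966863 0.062     ]
```

View pics/w2z.png

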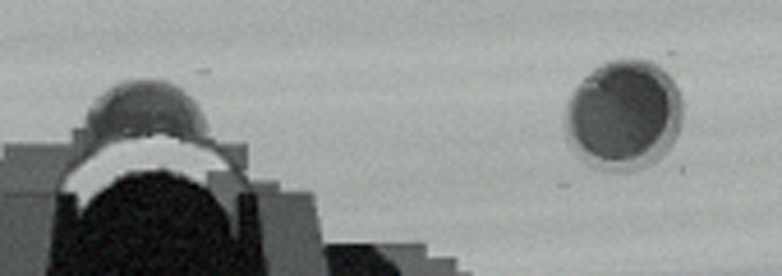

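View pics/top0c.png

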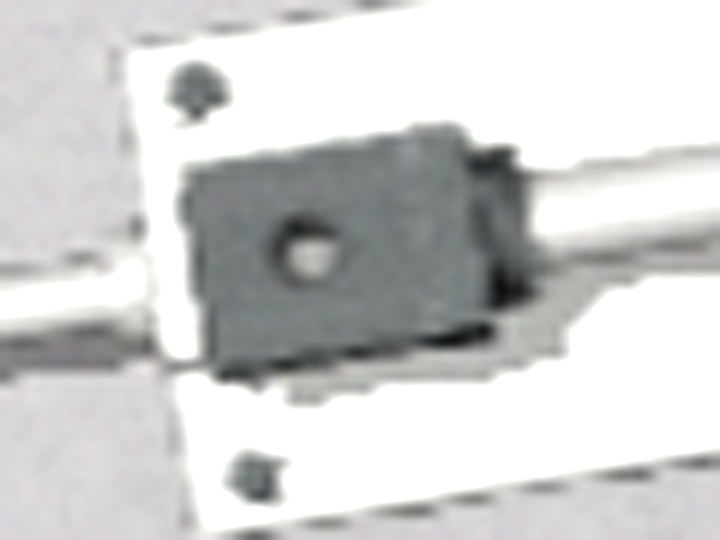

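Run:
```python
from g import *
s=cam('scene')
def tri(a,b):
    p,d=ray(w,*a);q,e=ray(s,*b)
    A=np.stack([d,-e],1);k=np.linalg.lstsq(A,q-p,rcond=None)[0]
    x,y=p+k[0]*d,q+k[1]*e
    return np.round((x+y)/2,4),np.round(x-y,4)
print('hole',tri((320,234.6),(297.5,256.6)));print('foot',tri((322.8,248),(298,251.2)))
# predicted edges in wrist for pin at TCP offset (a, dz): foot far edge, collar far edges
for a in (-.002,0,.001,.002,.004):
  for dz in (-.003,0,.003):
    P=lambda x,y,z:np.round(proj(w,o['ee_pos']+r.apply([a+x,y,.0608+dz-z])),1)[1]
    print(a,dz,'foot edge r3,5',P(.003,0,0),P(.005,0,.003),'collar low edge',P(.0105,0,.046),'collar up edge',P(.0105,0,.05),'griptop near edge',P(-.008,0,.095),'grip bottom front',P(.008,0,.05),'griptop far',P(.008,0,.095))
```

```text
hole (array([0.4962, 0.0438, 0.0569]), array([-0.0018,  0.0008, -0.0002]))
foot (array([0.4978, 0.0423, 0.0778]), array([-0.0015,  0.0006, -0.0002]))
-0.002 -0.003 foot edge r3,5 250.1 248.5 collar low edge 268.6 collar up edge 272.0 griptop near edge 369.7 grip bottom front 277.3 griptop far 331.7
-0.002 0 foot edge r3,5 248.3 246.7 collar low edge 266.1 collar up edge 269.4 griptop near edge 364.6 grip bottom front 274.6 griptop far 327.1
-0.002 0.003 foot edge r3,5 246.6 245.1 collar low edge 263.6 collar up edge 266.9 griptop near edge 359.7 grip bottom front 272.0 griptop far 322.6
0 -0.003 foot edge r3,5 246.7 245.1 collar low edge 264.4 collar up edge 267.8 griptop near edge 365.2 grip bottom front 273.1 griptop far 326.6
0 0 foot edge r3,5 245.1 243.4 collar low edge 262.0 collar up edge 265.3 griptop near edge 360.2 grip bottom front 270.5 griptop far 322.0
0 0.003 foot edge r3,5 243.4 241.8 collar low edge 259.6 collar up edge 262.8 griptop near edge 355.4 grip bottom front 267.9 griptop far 317.6
0.001 -0.003 foot edge r3,5 245.1 243.4 collar low edge 262.3 collar up edge 
[... 545 characters left out ...]
.1 collar low edge 257.8 collar up edge 261.0 griptop near edge 355.7 grip bottom front 266.3 griptop far 316.8
0.002 0.003 foot edge r3,5 240.1 238.4 collar low edge 255.5 collar up edge 258.6 griptop near edge 350.9 grip bottom front 263.8 griptop far 312.5
0.004 -0.003 foot edge r3,5 240.1 238.3 collar low edge 256.0 collar up edge 259.2 griptop near edge 356.1 grip bottom front 264.6 griptop far 316.1
0.004 0 foot edge r3,5 238.4 236.7 collar low edge 253.7 collar up edge 256.8 griptop near edge 351.1 grip bottom front 262.1 griptop far 311.6
0.004 0.003 foot edge r3,5 236.9 235.1 collar low edge 251.4 collar up edge 254.4 griptop near edge 346.4 grip bottom front 259.7 griptop far 307.3
```

View pics/w4.png

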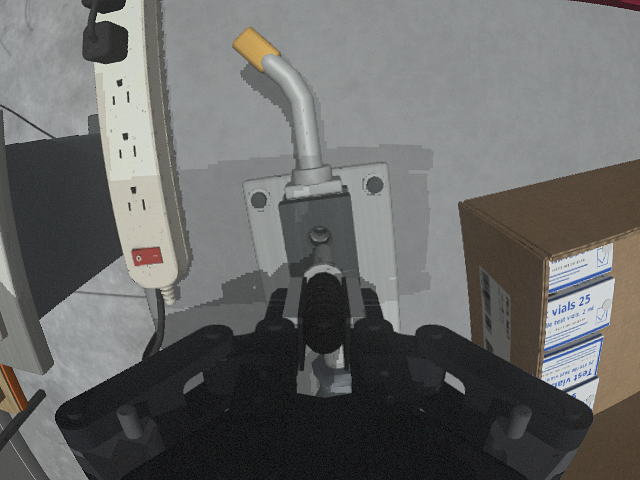

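>>> apply_moves(
  commands=[
    [0.002,-0.001,0,0,0,0,1],
    [0.0015,-0.001,0.003,0,0,0,1],
    [0,0,0.005,0,0,0,1],
    [0,0,0,0,0,0,1],
    [0,0,0,0,0,0,1],
    [0,0,0,0,0,0,1],
    [0,0,0,0,0,0,1],
    [0,0,0,0,0,0,1],
  ],
)

```text
clock: 10.05
ee_pos: [0.4957, 0.0441, 0.1284]
tool_rot: [0.707, 0.707, 0.0, 0.0]
contact_force: [0.1, 0.4, 0.2]
opening: 0.0146
```

Run:
```python
from g import *
save(w,'w6.png');print(o['clock'],o['ee_pos'],o['contact_force'],r.as_quat())
s=cam('scene')
def e(c,sl,fx,n,al=2.2,be=-60):
    a=c['frame'][sl][:,:,::-1];a=cv2.resize(a,None,fx=fx,fy=fx,interpolation=cv2.INTER_CUBIC)
    cv2.imwrite('pics/'+n,cv2.convertScaleAbs(a,alpha=al,beta=be))
e(s,np.s_[235:265,280:320],18,'s6z.png',2.5,-100);e(w,np.s_[215:285,285:360],10,'w6z.png')
```

```text
10.1 [0.49564914 0.04412135 0.12842966] [0.41220404 0.47628046 0.52673803] [7.07123731e-01 7.07089820e-01 9.03965535e-05 8.87654162e-05]
```

View pics/w6z.png

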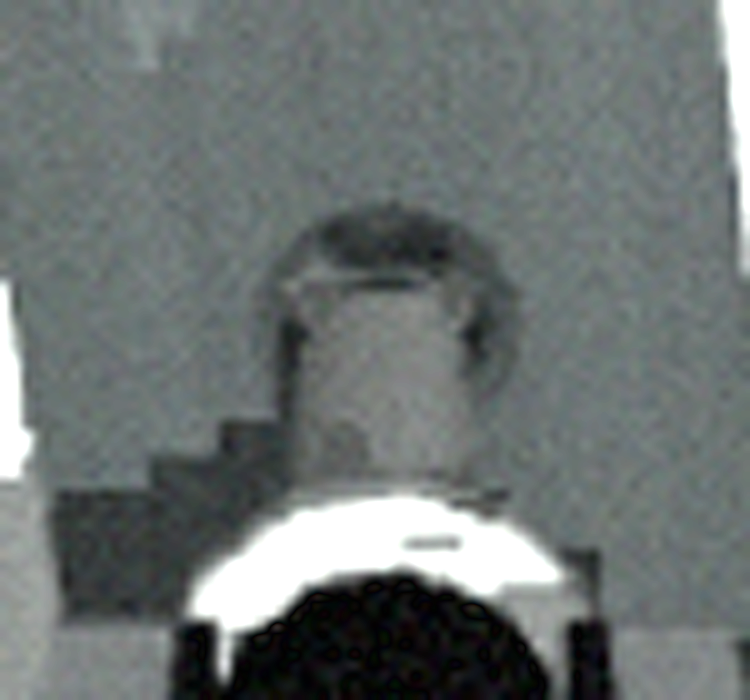

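View pics/s6z.png

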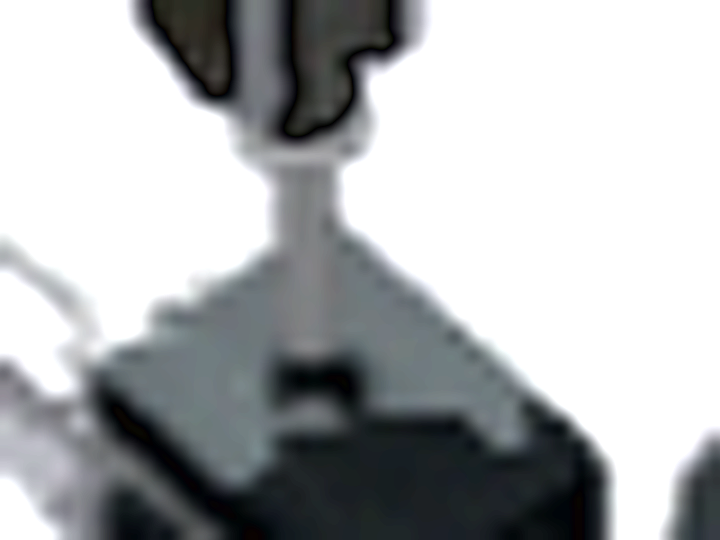

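>>> apply_moves(
  commands=[
    [-0.0005,0.0003,0.002,0,0,0,1],
    [0,0,0.002,0,0,0,1],
    [0,0,0.002,0,0,0,1],
    [0,0,0.002,0,0,0,1],
    [0,0,0.002,0,0,0,1],
    [0,0,0.0,0,0,0,1],
    [0,0,0,0,0,0,1],
    [0,0,0,0,0,0,1],
  ],
)

```text
clock: 10.82
ee_pos: [0.4958, 0.0436, 0.1183]
tool_rot: [0.707, 0.707, -0.0, -0.0]
contact_force: [-0.1, -0.5, -1.1]
opening: 0.0143
```

Run:
```python
from g import *
save(w,'w7.png');print(o['clock'],o['ee_pos'],o['contact_force'],o['wrist_torque'])
a=w['frame'][215:285,285:360,::-1];a=cv2.resize(a,None,fx=10,fy=10,interpolation=cv2.INTER_CUBIC)
cv2.imwrite('pics/w7z.png',cv2.convertScaleAbs(a,alpha=2.2,beta=-60))
```

```text
10.8667 [0.49590286 0.04364998 0.11836534] [-0.40135312  0.05505519 -0.96670284] [-0.02174176 -0.04582923  0.00810218]
```

View pics/w7z.png

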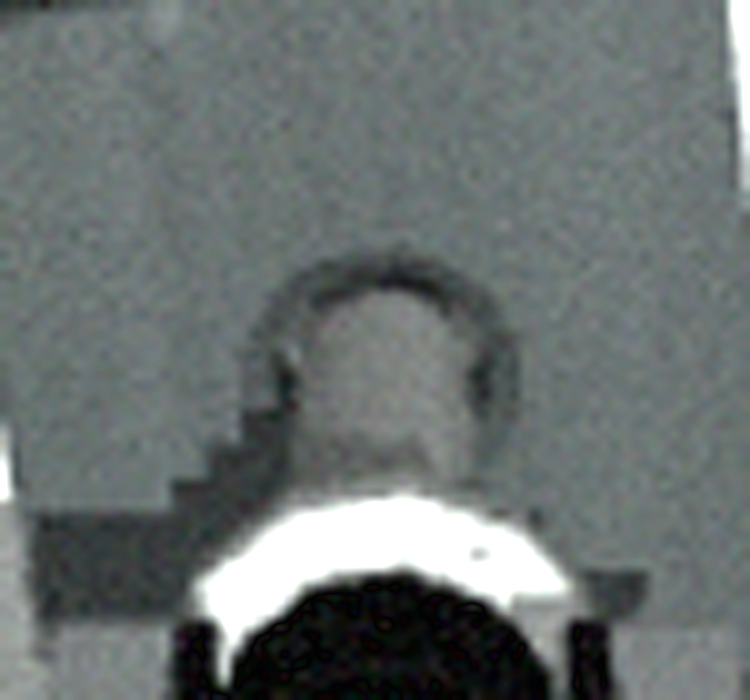

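>>> apply_moves(
  commands=[
    [0,0,0.003,0,0,0,1],
    [0,0,0.003,0,0,0,1],
    [0,0,0.003,0,0,0,1],
    [0,0,0.003,0,0,0,1],
    [0,0,0.002,0,0,0,1],
    [0,0,0,0,0,0,1],
    [0,0,0,0,0,0,1],
    [0,0,0,0,0,0,1],
  ],
)

```text
clock: 11.53
ee_pos: [0.4959, 0.0437, 0.1043]
tool_rot: [0.707, 0.707, 0.0, -0.0]
contact_force: [-0.2, 0.8, -0.4]
opening: 0.0143
```

>>> apply_moves(
  commands=[
    [0,0,0.004,0,0,0,1],
    [0,0,0.004,0,0,0,1],
    [0,0,0.004,0,0,0,1],
    [0,0,0.004,0,0,0,1],
    [0,0,0.004,0,0,0,1],
    [0,0,0.002,0,0,0,1],
    [0,0,0,0,0,0,1],
    [0,0,0,0,0,0,1],
  ],
)

```text
clock: 12.2
ee_pos: [0.4957, 0.0437, 0.0821]
tool_rot: [0.707, 0.707, -0.0, -0.0]
contact_force: [0.2, 0.2, -0.5]
opening: 0.0142
```

>>> apply_moves(
  commands=[
    [0,0,0.002,0,0,0,1],
    [0,0,0.002,0,0,0,1],
    [0,0,0.001,0,0,0,1],
    [0,0,0.001,0,0,0,1],
    [0,0,0.001,0,0,0,1],
    [0,0,0,0,0,0,1],
    [0,0,0,0,0,0,1],
    [0,0,0,0,0,0,1],
  ],
)

```text
clock: 12.87
ee_pos: [0.496, 0.0436, 0.0769]
tool_rot: [0.707, 0.707, 0.0, 0.0]
contact_force: [-5.4, -0.6, 20.6]
opening: 0.0143
```

>>> apply_moves(
  commands=[
    [0,0,-0.001,0,0,0,1],
    [0,0,0,0,0,0,0.5],
    [0,0,0,0,0,0,0.3],
    [0,0,0,0,0,0,0],
    [0,0,0,0,0,0,0],
    [0,0,0,0,0,0,0],
    [0,0,-0.01,0,0,0,0],
    [0,0,-0.02,0,0,0,0],
  ],
)

```text
clock: 13.53
ee_pos: [0.4942, 0.0435, 0.1052]
tool_rot: [0.707, 0.707, -0.002, -0.002]
contact_force: [-0.6, -0.2, 0.2]
opening: 0.0854
```

>>> apply_moves(
  commands=[
    [0,0,-0.03,0,0,0,0],
    [0,0,-0.035,0,0,0,0],
    [0,0,-0.035,0,0,0,0],
    [0,0,-0.035,0,0,0,0],
    [0,0,-0.025,0,0,0,0],
    [0,0,0,0,0,0,0],
    [0,0,0,0,0,0,0],
    [0,0,0,0,0,0,0],
  ],
)

```text
clock: 14.2
ee_pos: [0.4952, 0.0436, 0.2661]
tool_rot: [0.707, 0.707, -0.0, -0.0]
contact_force: [1.0, -0.2, -0.2]
opening: 0.0856
```

Run:
```python
from g import *
save(w,'w8.png');print(o['clock'],o['ee_pos'],o['contact_force'],o['opening'])
s=cam('scene')
a=s['frame'][200:330,230:400,::-1];cv2.imwrite('pics/s8z.png',cv2.resize(a,None,fx=4.5,fy=4.5,interpolation=cv2.INTER_CUBIC))
print(proj(w,(.4955,.0435,.062)),proj(w,(.4955,.0435,.111)))
```

```text
14.25 [0.49486323 0.04356213 0.26538901] [-0.84318502  0.53464047  0.69068022] 0.08539171603973661
(np.float64(324.1429362044627), np.float64(199.67044527044607)) (np.float64(324.1714890241952), np.float64(211.78659380465163))
```

View pics/w8.png

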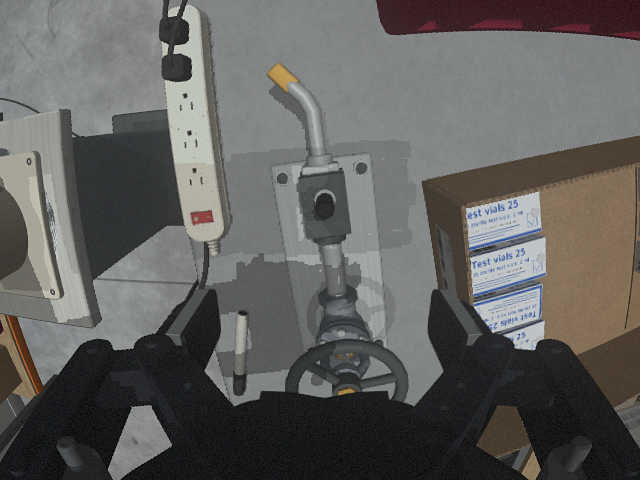

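View pics/s8z.png

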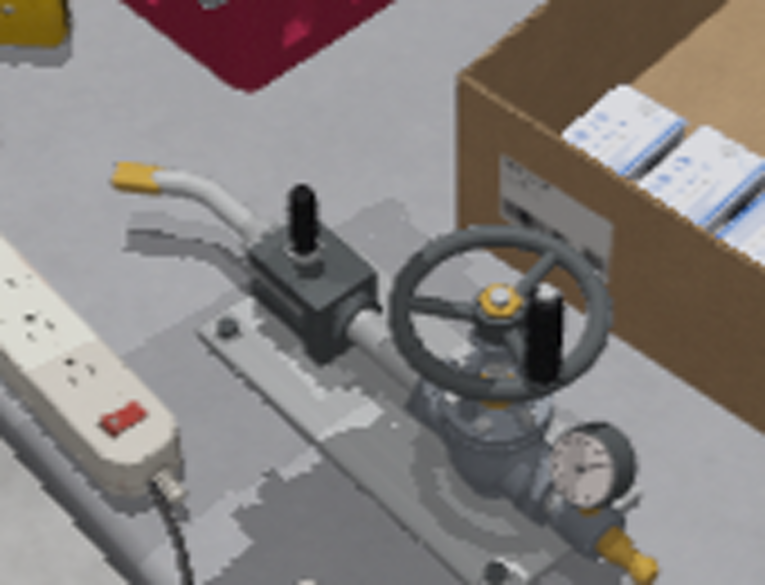

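Run:
```python
from g import *
s=cam('scene')
a=s['frame'][235:270,280:325,::-1];cv2.imwrite('pics/s9z.png',cv2.convertScaleAbs(cv2.resize(a,None,fx=16,fy=16,interpolation=cv2.INTER_CUBIC),alpha=1.8,beta=-40))
for z in (.062,.066,.111): print(z,[(np.round((np.array(proj(s,(.4957+d,.0425,z)))-[280,235])*16)) for d in (-.0105,.0105)], proj(s,(.4957,.0425,z)))
a=w['frame'][160:250,280:370,::-1];cv2.imwrite('pics/w9z.png',cv2.convertScaleAbs(cv2.resize(a,None,fx=6.5,fy=6.5,interpolation=cv2.INTER_CUBIC),alpha=1.8,beta=-20))
```

```text
0.062 [array([218., 361.]), array([331., 303.])] (np.float64(297.1647139437904), np.float64(255.75674442473277))
0.066 [array([217., 344.]), array([330., 287.])] (np.float64(297.10412922889645), np.float64(254.70796528382948))
0.111 [array([204., 150.]), array([320.,  92.])] (np.float64(296.4034432745381), np.float64(242.5784237890583))
```

View pics/s9z.png

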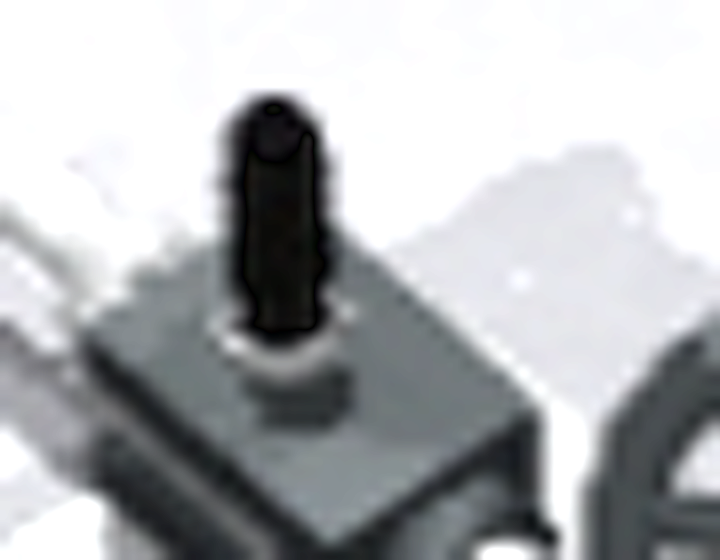

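View pics/w9z.png

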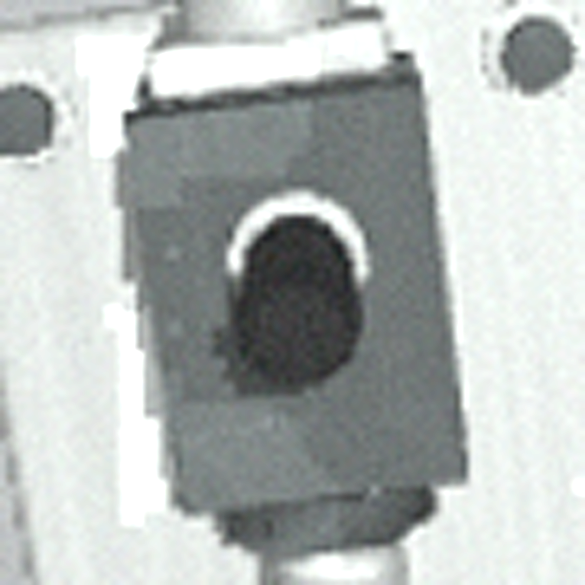

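>>> apply_moves(
  commands=[
    [-0.025,0,-0.005,0,0,0,0.3],
    [-0.035,0.002,-0.01,0,0,0,0.3],
    [-0.035,0.002,-0.01,0,0,0,0.3],
    [-0.035,0.002,0,0,0,0,0.3],
    [-0.035,0.002,0,0,0,0,0.3],
    [-0.03,0.002,0,0,0,0,0.3],
    [-0.009,0.001,0,0,0,0,0.3],
    [0,0,0,0,0,-0.12,0.3],
  ],
)

```text
clock: 15.07
ee_pos: [0.5066, -0.1625, 0.2903]
tool_rot: [0.665, 0.747, -0.0, -0.001]
contact_force: [-0.1, 0.9, 0.5]
opening: 0.0596
```

>>> apply_moves(
  commands=[
    [0,0,0,0,0,-0.12,0.3],
    [0,0,0,0,0,-0.12,0.3],
    [0,0,0,0,0,-0.12,0.3],
    [0,0,0,0,0,-0.12,0.3],
    [0,0,0,0,0,-0.12,0.3],
    [0,0,0,0,0,-0.12,0.3],
    [0,0,0,0,0,-0.12,0.3],
    [0,0,0,0,0,-0.12,0.3],
  ],
)

```text
clock: 15.73
ee_pos: [0.5065, -0.1596, 0.2903]
tool_rot: [0.24, 0.971, 0.0, -0.001]
contact_force: [0.1, -0.1, -0.1]
opening: 0.0597
```

>>> apply_moves(
  commands=[
    [0,0,0,0,0,-0.12,0.3],
    [0,0,0,0,0,-0.12,0.3],
    [0,0,0,0,0,-0.12,0.3],
    [0,0,0,0,0,-0.12,0.3],
    [0,0,0,0,0,-0.011,0.3],
    [0,0,0,0,0,0,0.3],
    [0,0,0,0,0,0,0.3],
    [0,0,0,0,0,0,0.3],
  ],
)

```text
clock: 16.4
ee_pos: [0.5067, -0.1602, 0.291]
tool_rot: [0.001, 1.0, 0.0, -0.0]
contact_force: [0.5, -0.0, -0.2]
opening: 0.0599
```

Run:
```python
from g import *
save(w,'w10.png');print(o['clock'],o['ee_pos'],r.as_quat(),o['qpos'],o['contact_force'],o['opening'])
for P in [(.5157,-.112,.16),(.5058,-.1602,.216),(.5058,-.1602,.16)]: print(np.round(proj(w,P)))
```

```text
16.45 [ 0.5067847  -0.16021834  0.29114656] [ 7.95500976e-04  9.99999666e-01  8.40965244e-05 -1.67158394e-04] [-3.28623954e-01  2.17291135e-01  1.77746196e+00  5.65912552e-05
  1.14721023e+00 -1.89785255e+00] [0.01546754 0.55115806 0.52033326] 0.05992005633458282
[386. 230.]
[323. 241.]
[324. 218.]
```

View pics/w10.png

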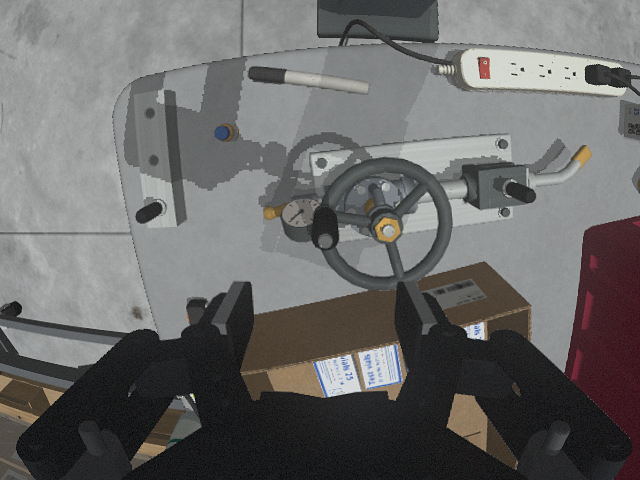

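>>> apply_moves(
  commands=[
    [0,0,0.015,0,0,0,0.3],
    [0,0,0.02,0,0,0,0.3],
    [0,0,0.02,0,0,0,0.3],
    [0,0,0.02,0,0,0,0.3],
    [0,0,0.02,0,0,0,0.3],
    [0,0,0.015,0,0,0,0.3],
    [0,0,0.004,0,0,0,0.3],
    [0,0,0,0,0,0,0.3],
  ],
)

```text
clock: 17.12
ee_pos: [0.5061, -0.1601, 0.1763]
tool_rot: [0.0, 1.0, 0.0, -0.001]
contact_force: [0.7, 0.3, 0.5]
opening: 0.0596
```

>>> apply_moves(
  commands=[
    [0,0,0,0,0,0,0.5],
    [0,0,0,0,0,0,0.7],
    [0,0,0,0,0,0,1],
    [0,0,0,0,0,0,1],
    [0,0,0,0,0,0,1],
    [0,0,0,0,0,0,1],
    [0,0,0,0,0,0,1],
    [0,0,0,0,0,0,1],
  ],
  force=60,
)

```text
clock: 17.78
ee_pos: [0.5076, -0.1597, 0.1787]
tool_rot: [0.0, 1.0, 0.0, 0.001]
contact_force: [-1.3, 4.2, 5.1]
opening: 0.0164
```

Run:
```python
from g import *
save(w,'w11.png');print(o['clock'],o['ee_pos'],r.as_quat(),o['contact_force'],o['wrist_torque'],o['opening'])
```

```text
17.8333 [ 0.50757152 -0.15966956  0.17867193] [1.14954174e-04 9.99999389e-01 4.10052485e-04 1.02057240e-03] [1.11586537 5.46263153 5.47152184] [0.74856501 0.01059429 0.08147497] 0.016215782672034815
```

View pics/w11.png

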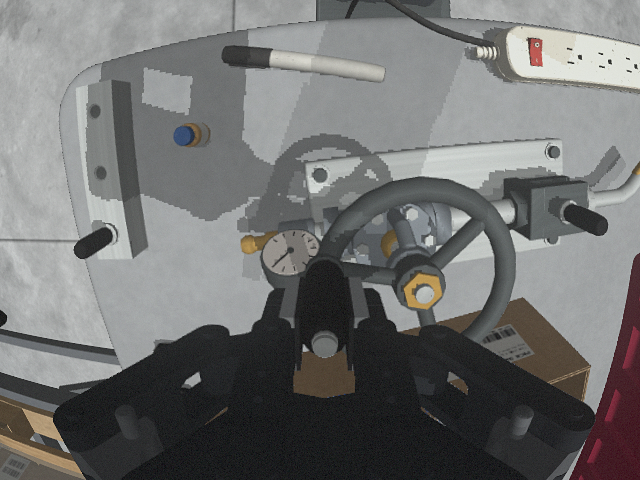

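```bash
cat > arc.py <<'E'
import sys,numpy as np,json
# arc a b n [extra dX dY spread]
a,b,n=map(float,sys.argv[1:4]);n=int(n);ex=[float(v) for v in sys.argv[4:6]] or [0,0]
t=np.radians(np.linspace(a,b,n+1));X=.05*np.cos(t)+np.linspace(0,ex[0],n+1);Y=.05*np.sin(t)+np.linspace(0,ex[1],n+1)
px=np.round(-(X-X[0]),4);py=np.round(Y-Y[0],4)
rows=[[round(float(u),4),round(float(v),4),0,0,0,0,1] for u,v in zip(np.diff(px),np.diff(py))]
for i in range(0,n,8): print(json.dumps(rows[i:i+8]))
E
python3 arc.py -101.2 -137.2 6
```

```text
[[0.0051, 0.0013, 0, 0, 0, 0, 1], [0.0049, 0.0018, 0, 0, 0, 0, 1], [0.0047, 0.0023, 0, 0, 0, 0, 1], [0.0044, 0.0028, 0, 0, 0, 0, 1], [0.0041, 0.0032, 0, 0, 0, 0, 1], [0.0038, 0.0037, 0, 0, 0, 0, 1]]
```

>>> apply_moves(
  commands=[
    [0.0051,0.0013,0,0,0,0,1],
    [0.0049,0.0018,0,0,0,0,1],
    [0.0047,0.0023,0,0,0,0,1],
    [0.0044,0.0028,0,0,0,0,1],
    [0.0041,0.0032,0,0,0,0,1],
    [0.0038,0.0037,0,0,0,0,1],
    [0,0,0,0,0,0,1],
    [0,0,0,0,0,0,1],
  ],
)

```text
clock: 18.5
ee_pos: [0.4811, -0.1449, 0.1787]
tool_rot: [0.0, 1.0, 0.0, 0.002]
contact_force: [3.1, 5.1, 5.9]
opening: 0.0168
```

```bash
cat > st.py <<'E'
from rig import ctrl
o=ctrl.get_obs();print(o['clock'],o['ee_pos'].round(4),o['contact_force'].round(1),o['wrist_torque'].round(2),o['tool_rot'].round(4),round(o['opening'],4))
E
python3 st.py; python3 arc.py -137.2 -185.2 8
```

```text
18.5 [ 0.4811 -0.1449  0.1787] [3.1 5.1 5.9] [ 0.69 -0.39  0.02] [1.0e-04 1.0e+00 1.0e-04 1.7e-03] 0.0168
[[0.0034, 0.004, 0, 0, 0, 0, 1], [0.0029, 0.0044, 0, 0, 0, 0, 1], [0.0024, 0.0046, 0, 0, 0, 0, 1], [0.0019, 0.0049, 0, 0, 0, 0, 1], [0.0015, 0.005, 0, 0, 0, 0, 1], [0.0009, 0.0052, 0, 0, 0, 0, 1], [0.0003, 0.0052, 0, 0, 0, 0, 1], [-0.0002, 0.0052, 0, 0, 0, 0, 1]]
```

>>> apply_moves(
  commands=[
    [0.0034,0.004,0,0,0,0,1],
    [0.0029,0.0044,0,0,0,0,1],
    [0.0024,0.0046,0,0,0,0,1],
    [0.0019,0.0049,0,0,0,0,1],
    [0.0015,0.005,0,0,0,0,1],
    [0.0009,0.0052,0,0,0,0,1],
    [0.0003,0.0052,0,0,0,0,1],
    [-0.0002,0.0052,0,0,0,0,1],
  ],
)

```text
clock: 19.17
ee_pos: [0.4677, -0.1072, 0.1786]
tool_rot: [-0.0, 1.0, -0.001, 0.002]
contact_force: [2.8, -3.1, 7.0]
opening: 0.0164
```

```bash
python3 st.py; python3 arc.py -185.2 -233.2 8
```

```text
19.1667 [ 0.4677 -0.1072  0.1786] [ 2.8 -3.1  7. ] [-0.66 -0.37 -0.01] [-2.0e-04  1.0e+00 -1.0e-03  1.5e-03] 0.0164
[[-0.0007, 0.0052, 0, 0, 0, 0, 1], [-0.0013, 0.0051, 0, 0, 0, 0, 1], [-0.0018, 0.0049, 0, 0, 0, 0, 1], [-0.0023, 0.0047, 0, 0, 0, 0, 1], [-0.0028, 0.0044, 0, 0, 0, 0, 1], [-0.0033, 0.0041, 0, 0, 0, 0, 1], [-0.0036, 0.0038, 0, 0, 0, 0, 1], [-0.004, 0.0033, 0, 0, 0, 0, 1]]
```

>>> apply_moves(
  commands=[
    [-0.0007,0.0052,0,0,0,0,1],
    [-0.0013,0.0051,0,0,0,0,1],
    [-0.0018,0.0049,0,0,0,0,1],
    [-0.0023,0.0047,0,0,0,0,1],
    [-0.0028,0.0044,0,0,0,0,1],
    [-0.0033,0.0041,0,0,0,0,1],
    [-0.0036,0.0038,0,0,0,0,1],
    [-0.004,0.0033,0,0,0,0,1],
  ],
)

```text
clock: 19.83
ee_pos: [0.4864, -0.0714, 0.1786]
tool_rot: [-0.0, 1.0, -0.001, 0.0]
contact_force: [-2.5, -2.7, 12.3]
opening: 0.0164
```

```bash
python3 st.py; python3 arc.py -233.2 -281.2 8;python3 arc.py -281.2 -329.2 8
```

```text
19.8333 [ 0.4864 -0.0714  0.1786] [-2.5 -2.7 12.3] [-0.54  0.4   0.03] [-3.e-04  1.e+00 -6.e-04  2.e-04] 0.0164
[[-0.0043, 0.0029, 0, 0, 0, 0, 1], [-0.0047, 0.0025, 0, 0, 0, 0, 1], [-0.0048, 0.0019, 0, 0, 0, 0, 1], [-0.0051, 0.0014, 0, 0, 0, 0, 1], [-0.0051, 0.0009, 0, 0, 0, 0, 1], [-0.0053, 0.0004, 0, 0, 0, 0, 1], [-0.0052, -0.0002, 0, 0, 0, 0, 1], [-0.0052, -0.0008, 0, 0, 0, 0, 1]]
[[-0.0051, -0.0013, 0, 0, 0, 0, 1], [-0.0049, -0.0018, 0, 0, 0, 0, 1], [-0.0047, -0.0023, 0, 0, 0, 0, 1], [-0.0044, -0.0028, 0, 0, 0, 0, 1], [-0.0041, -0.0032, 0, 0, 0, 0, 1], [-0.0038, -0.0037, 0, 0, 0, 0, 1], [-0.0033, -0.004, 0, 0, 0, 0, 1], [-0.0029, -0.0043, 0, 0, 0, 0, 1]]
```

>>> apply_moves(
  commands=[
    [-0.0043,0.0029,-0.0003,0,0,0,1],
    [-0.0047,0.0025,-0.0003,0,0,0,1],
    [-0.0048,0.0019,0,0,0,0,1],
    [-0.0051,0.0014,0,0,0,0,1],
    [-0.0051,0.0009,0,0,0,0,1],
    [-0.0053,0.0004,0,0,0,0,1],
    [-0.0052,-0.0002,0,0,0,0,1],
    [-0.0052,-0.0008,0,0,0,0,1],
  ],
)

```text
clock: 20.5
ee_pos: [0.5254, -0.0613, 0.1786]
tool_rot: [0.0, 1.0, 0.001, -0.001]
contact_force: [-2.6, 6.3, 9.2]
opening: 0.0163
```

>>> apply_moves(
  commands=[
    [-0.0051,-0.0013,0,0,0,0,1],
    [-0.0049,-0.0018,0,0,0,0,1],
    [-0.0047,-0.0023,0,0,0,0,1],
    [-0.0044,-0.0028,0,0,0,0,1],
    [-0.0041,-0.0032,0,0,0,0,1],
    [-0.0038,-0.0037,0,0,0,0,1],
    [-0.0033,-0.004,0,0,0,0,1],
    [-0.0029,-0.0043,0,0,0,0,1],
  ],
)

```text
clock: 21.17
ee_pos: [0.5602, -0.0845, 0.1787]
tool_rot: [-0.0, 1.0, 0.001, 0.001]
contact_force: [2.9, 5.6, 4.1]
opening: 0.0163
```

```bash
python3 st.py; python3 arc.py -329.2 -345.2 4;python3 arc.py -345.2 -360 8
```

```text
21.1667 [ 0.5602 -0.0845  0.1787] [2.9 5.6 4.1] [ 0.83 -0.49 -0.02] [-1.e-04  1.e+00  7.e-04  1.e-03] 0.0163
[[-0.0017, -0.0031, 0, 0, 0, 0, 1], [-0.0014, -0.0031, 0, 0, 0, 0, 1], [-0.0013, -0.0033, 0, 0, 0, 0, 1], [-0.001, -0.0033, 0, 0, 0, 0, 1]]
[[-0.0004, -0.0016, 0, 0, 0, 0, 1], [-0.0003, -0.0015, 0, 0, 0, 0, 1], [-0.0003, -0.0016, 0, 0, 0, 0, 1], [-0.0002, -0.0016, 0, 0, 0, 0, 1], [-0.0002, -0.0016, 0, 0, 0, 0, 1], [-0.0002, -0.0016, 0, 0, 0, 0, 1], [0.0, -0.0017, 0, 0, 0, 0, 1], [-0.0001, -0.0016, 0, 0, 0, 0, 1]]
```

>>> apply_moves(
  commands=[
    [-0.0017,-0.0031,0,0,0,0,1],
    [-0.0014,-0.0031,0,0,0,0,1],
    [-0.0013,-0.0033,0,0,0,0,1],
    [-0.001,-0.0033,0,0,0,0,1],
    [0,0,0,0,0,0,1],
    [0,0,0,0,0,0,1],
    [0,0,0,0,0,0,1],
    [0,0,0,0,0,0,1],
  ],
)

```text
clock: 21.83
ee_pos: [0.566, -0.0982, 0.1788]
tool_rot: [-0.0, 1.0, -0.0, 0.002]
contact_force: [5.3, 1.2, 1.5]
opening: 0.0165
```

```bash
python3 st.py
cat > fit.py <<'E'
import numpy as np
from rig import ctrl
P=np.array([(.5076,-.1597),(.4811,-.1449),(.4677,-.1072),(.4864,-.0714),(.5254,-.0613),(.5602,-.0845)])
p=ctrl.get_obs()['ee_pos'][:2];P=np.vstack([P,p])
A=np.c_[2*P,np.ones(len(P))];s=np.linalg.lstsq(A,(P**2).sum(1),rcond=None)[0];c=s[:2]
print('c',c,'r',np.sqrt(s[2]+c@c),np.hypot(*(P-c).T).round(4),'ang',np.degrees(np.arctan2(*(P-c).T[::-1])).round(2))
E
python3 fit.py
```

```text
21.8333 [ 0.566  -0.0982  0.1788] [5.3 1.2 1.5] [ 0.22 -0.92  0.04] [-1.0e-04  1.0e+00 -1.0e-04  1.6e-03] 0.0165
c [ 0.51755252 -0.11065271] r 0.05002558065616089 [0.05   0.05   0.05   0.0501 0.05   0.05   0.05  ] ang [-101.47 -136.79  176.04  128.44   80.97   31.52   14.47]
```

>>> apply_moves(
  commands=[
    [-0.0002,-0.001,0,0,0,0,1],
    [-0.0002,-0.001,0,0,0,0,1],
    [-0.0002,-0.001,0,0,0,0,1],
    [-0.0002,-0.001,0,0,0,0,1],
    [0,0,0,0,0,0,1],
    [0,0,0,0,0,0,1],
    [0,0,0,0,0,0,1],
    [0,0,0,0,0,0,1],
  ],
)

```text
clock: 22.5
ee_pos: [0.5668, -0.1018, 0.1788]
tool_rot: [-0.0, 1.0, 0.0, 0.002]
contact_force: [6.0, 3.1, 1.8]
opening: 0.0167
```

```bash
python3 st.py; python3 fit.py
```

```text
22.5 [ 0.5668 -0.1018  0.1788] [6.  3.1 1.8] [ 0.49 -0.87 -0.02] [-0.0e+00  1.0e+00  1.0e-04  1.6e-03] 0.0167
c [ 0.51755139 -0.11065254] r 0.050024931561274764 [0.05   0.05   0.05   0.0501 0.05   0.05   0.05  ] ang [-101.47 -136.79  176.04  128.44   80.96   31.52   10.16]
```

>>> apply_moves(
  commands=[
    [-0.0003,-0.001,0,0,0,0,1],
    [-0.0003,-0.001,0,0,0,0,1],
    [0,0,0,0,0,0,1],
    [0,0,0,0,0,0,1],
    [-0.0001,-0.001,0,0,0,0,1],
    [0,0,0,0,0,0,1],
    [0,0,0,0,0,0,1],
    [0,0,0,0,0,0,1],
  ],
)

```text
clock: 23.17
ee_pos: [0.5671, -0.1041, 0.1787]
tool_rot: [0.0, 1.0, 0.001, 0.001]
contact_force: [4.7, 6.7, 3.5]
opening: 0.0164
```

```bash
python3 st.py; python3 fit.py
```

```text
23.1667 [ 0.5671 -0.1041  0.1787] [4.7 6.7 3.5] [ 0.95 -0.7  -0.01] [1.0e-04 1.0e+00 7.0e-04 1.2e-03] 0.0164
c [ 0.51754857 -0.1106518 ] r 0.050023339522500834 [0.05   0.05   0.05   0.0501 0.05   0.05   0.05  ] ang [-101.47 -136.78  176.04  128.43   80.96   31.51    7.48]
```

>>> apply_moves(
  commands=[
    [0,-0.0005,0,0,0,0,1],
    [0,-0.0005,0,0,0,0,1],
    [0,-0.0005,0,0,0,0,1],
    [0,-0.0005,0,0,0,0,1],
    [0,0,0,0,0,0,1],
    [0,0,0,0,0,0,1],
    [0,0,0,0,0,0,1],
    [0,0,0,0,0,0,1],
  ],
)

```text
clock: 23.83
ee_pos: [0.5671, -0.1044, 0.1787]
tool_rot: [0.0, 1.0, 0.002, 0.001]
contact_force: [5.4, 15.4, 4.0]
opening: 0.0163
```

```bash
python3 st.py; python3 fit.py
```

```text
23.8333 [ 0.5671 -0.1044  0.1787] [ 5.4 15.4  4. ] [ 2.38 -0.86 -0.03] [2.0e-04 1.0e+00 2.1e-03 1.1e-03] 0.0163
c [ 0.51753709 -0.11064858] r 0.05001687810172325 [0.05   0.05   0.05   0.0501 0.05   0.05   0.05  ] ang [-101.45 -136.77  176.04  128.43   80.95   31.5     7.2 ]
```

```bash
python3 arc.py 7.4 87.4 8 .0008 .0025; python3 arc.py 87.4 727.4 64
```

```text
[[0.0018, 0.0088, 0, 0, 0, 0, 1], [0.0032, 0.0084, 0, 0, 0, 0, 1], [0.0046, 0.0077, 0, 0, 0, 0, 1], [0.0057, 0.0067, 0, 0, 0, 0, 1], [0.0068, 0.0056, 0, 0, 0, 0, 1], [0.0077, 0.0044, 0, 0, 0, 0, 1], [0.0082, 0.0029, 0, 0, 0, 0, 1], [0.0085, 0.0015, 0, 0, 0, 0, 1]]
[[0.0087, -0.0004, 0, 0, 0, 0, 1], [0.0085, -0.0018, 0, 0, 0, 0, 1], [0.0081, -0.0034, 0, 0, 0, 0, 1], [0.0073, -0.0046, 0, 0, 0, 0, 1], [0.0065, -0.0059, 0, 0, 0, 0, 1], [0.0053, -0.0069, 0, 0, 0, 0, 1], [0.004, -0.0077, 0, 0, 0, 0, 1], [0.0027, -0.0083, 0, 0, 0, 0, 1]]
[[0.0011, -0.0087, 0, 0, 0, 0, 1], [-0.0003, -0.0087, 0, 0, 0, 0, 1], [-0.0019, -0.0085, 0, 0, 0, 0, 1], [-0.0033, -0.0081, 0, 0, 0, 0, 1], [-0.0047, -0.0073, 0, 0, 0, 0, 1], [-0.0059, -0.0065, 0, 0, 0, 0, 1], [-0.0069, -0.0053, 0, 0, 0, 0, 1], [-0.0077, -0.004, 0, 0, 0, 0, 1]]
[[-0.0083, -0.0026, 0, 0, 0, 0, 1], [-0.0087, -0.0012, 0, 0, 0, 0, 1], [-0.0087, 0.0004, 0, 0, 0, 0, 1], [-0.0085, 0.0018, 0, 0, 0, 0, 1], [-0.008, 0.0034, 0, 0, 0, 0, 1], [-0.0074, 0.0046, 0, 0, 0, 0, 1], [-0.0064, 0.0059, 0, 0, 0, 0, 1], [-0.0054, 0.0069, 0, 0, 0, 0, 1]]
[[-0.004, 
[... 647 characters left out ...]
 0, 0, 0, 1], [0.0011, -0.0087, 0, 0, 0, 0, 1], [-0.0003, -0.0087, 0, 0, 0, 0, 1], [-0.0019, -0.0085, 0, 0, 0, 0, 1], [-0.0033, -0.0081, 0, 0, 0, 0, 1]]
[[-0.0047, -0.0073, 0, 0, 0, 0, 1], [-0.0059, -0.0065, 0, 0, 0, 0, 1], [-0.0069, -0.0053, 0, 0, 0, 0, 1], [-0.0077, -0.004, 0, 0, 0, 0, 1], [-0.0083, -0.0026, 0, 0, 0, 0, 1], [-0.0087, -0.0012, 0, 0, 0, 0, 1], [-0.0087, 0.0004, 0, 0, 0, 0, 1], [-0.0085, 0.0018, 0, 0, 0, 0, 1]]
[[-0.008, 0.0034, 0, 0, 0, 0, 1], [-0.0074, 0.0046, 0, 0, 0, 0, 1], [-0.0064, 0.0059, 0, 0, 0, 0, 1], [-0.0054, 0.0069, 0, 0, 0, 0, 1], [-0.004, 0.0077, 0, 0, 0, 0, 1], [-0.0026, 0.0083, 0, 0, 0, 0, 1], [-0.0012, 0.0087, 0, 0, 0, 0, 1], [0.0004, 0.0087, 0, 0, 0, 0, 1]]
```

>>> apply_moves(
  commands=[
    [0.0018,0.0088,0,0,0,0,1],
    [0.0032,0.0084,0,0,0,0,1],
    [0.0046,0.0077,0,0,0,0,1],
    [0.0057,0.0067,0,0,0,0,1],
    [0.0068,0.0056,0,0,0,0,1],
    [0.0077,0.0044,0,0,0,0,1],
    [0.0082,0.0029,0,0,0,0,1],
    [0.0085,0.0015,0,0,0,0,1],
  ],
)

```text
clock: 24.5
ee_pos: [0.5204, -0.0606, 0.1787]
tool_rot: [-0.0, 1.0, 0.0, 0.001]
contact_force: [4.4, -1.4, 3.3]
opening: 0.0164
```

>>> apply_moves(
  commands=[
    [0.0087,-0.0004,0,0,0,0,1],
    [0.0085,-0.0018,0,0,0,0,1],
    [0.0081,-0.0034,0,0,0,0,1],
    [0.0073,-0.0046,0,0,0,0,1],
    [0.0065,-0.0059,0,0,0,0,1],
    [0.0053,-0.0069,0,0,0,0,1],
    [0.004,-0.0077,0,0,0,0,1],
    [0.0027,-0.0083,0,0,0,0,1],
  ],
)

```text
clock: 25.17
ee_pos: [0.4686, -0.1005, 0.1787]
tool_rot: [-0.0, 1.0, 0.0, 0.001]
contact_force: [3.8, 3.4, 4.7]
opening: 0.0165
```

```bash
python3 st.py; python3 fit.py
```

```text
25.1667 [ 0.4686 -0.1005  0.1787] [3.8 3.4 4.7] [ 0.38 -0.82 -0.01] [-1.e-04  1.e+00  1.e-04  7.e-04] 0.0165
c [ 0.51755213 -0.11065299] r 0.05002351379402352 [0.05   0.05   0.05   0.0501 0.05   0.05   0.05  ] ang [-101.47 -136.79  176.04  128.44   80.96   31.52  168.3 ]
```

>>> apply_moves(
  commands=[
    [0.0011,-0.0087,0,0,0,0,1],
    [-0.0003,-0.0087,0,0,0,0,1],
    [-0.0019,-0.0085,0,0,0,0,1],
    [-0.0033,-0.0081,0,0,0,0,1],
    [-0.0047,-0.0073,0,0,0,0,1],
    [-0.0059,-0.0065,0,0,0,0,1],
    [-0.0069,-0.0053,0,0,0,0,1],
    [-0.0077,-0.004,0,0,0,0,1],
  ],
)

```text
clock: 25.83
ee_pos: [0.4981, -0.1568, 0.1786]
tool_rot: [0.0, 1.0, 0.001, -0.0]
contact_force: [0.5, 10.1, 11.1]
opening: 0.0166
```

>>> apply_moves(
  commands=[
    [-0.0083,-0.0026,0,0,0,0,1],
    [-0.0087,-0.0012,0,0,0,0,1],
    [-0.0087,0.0004,0,0,0,0,1],
    [-0.0085,0.0018,0,0,0,0,1],
    [-0.008,0.0034,0,0,0,0,1],
    [-0.0074,0.0046,0,0,0,0,1],
    [-0.0064,0.0059,0,0,0,0,1],
    [-0.0054,0.0069,0,0,0,0,1],
  ],
)

```text
clock: 26.5
ee_pos: [0.559, -0.1388, 0.1786]
tool_rot: [-0.0, 1.0, -0.001, -0.001]
contact_force: [-3.4, -1.7, 10.1]
opening: 0.0167
```

>>> apply_moves(
  commands=[
    [-0.004,0.0077,0,0,0,0,1],
    [-0.0026,0.0083,0,0,0,0,1],
    [-0.0012,0.0087,0,0,0,0,1],
    [0.0004,0.0087,0,0,0,0,1],
    [0.0019,0.0085,0,0,0,0,1],
    [0.0033,0.0081,0,0,0,0,1],
    [0.0046,0.0073,0,0,0,0,1],
    [0.0059,0.0065,0,0,0,0,1],
  ],
)

```text
clock: 27.17
ee_pos: [0.5521, -0.0743, 0.1787]
tool_rot: [-0.0, 1.0, -0.0, 0.001]
contact_force: [2.1, -1.4, 6.4]
opening: 0.0165
```

```bash
python3 st.py; python3 fit.py
```

```text
27.1667 [ 0.5521 -0.0743  0.1787] [ 2.1 -1.4  6.4] [-0.4  -0.51  0.04] [-1.0e-04  1.0e+00 -3.0e-04  1.3e-03] 0.0165
c [ 0.51758119 -0.11064517] r 0.05004517208696026 [0.0501 0.05   0.05   0.0501 0.05   0.05   0.0501] ang [-101.5  -136.8   176.05  128.47   81.     31.53   46.51]
```

>>> apply_moves(
  commands=[
    [0.0069,0.0053,0,0,0,0,1],
    [0.0078,0.004,0,0,0,0,1],
    [0.0083,0.0026,0,0,0,0,1],
    [0.0086,0.0012,0,0,0,0,1],
    [0.0087,-0.0004,0,0,0,0,1],
    [0.0085,-0.0018,0,0,0,0,1],
    [0.0081,-0.0034,0,0,0,0,1],
    [0.0073,-0.0046,0,0,0,0,1],
  ],
)

```text
clock: 27.83
ee_pos: [0.4869, -0.0711, 0.1786]
tool_rot: [-0.0, 1.0, 0.0, 0.001]
contact_force: [3.4, 0.6, 7.2]
opening: 0.0163
```

>>> apply_moves(
  commands=[
    [0.0065,-0.0059,0,0,0,0,1],
    [0.0053,-0.0069,0,0,0,0,1],
    [0.004,-0.0077,0,0,0,0,1],
    [0.0027,-0.0083,0,0,0,0,1],
    [0.0011,-0.0087,0,0,0,0,1],
    [-0.0003,-0.0087,0,0,0,0,1],
    [-0.0019,-0.0085,0,0,0,0,1],
    [-0.0033,-0.0081,0,0,0,0,1],
  ],
)

```text
clock: 28.5
ee_pos: [0.4733, -0.1339, 0.1786]
tool_rot: [0.0, 1.0, 0.001, 0.001]
contact_force: [4.9, 6.6, 8.1]
opening: 0.0164
```

>>> apply_moves(
  commands=[
    [-0.0047,-0.0073,0,0,0,0,1],
    [-0.0059,-0.0065,0,0,0,0,1],
    [-0.0069,-0.0053,0,0,0,0,1],
    [-0.0077,-0.004,0,0,0,0,1],
    [-0.0083,-0.0026,0,0,0,0,1],
    [-0.0087,-0.0012,0,0,0,0,1],
    [-0.0087,0.0004,0,0,0,0,1],
    [-0.0085,0.0018,0,0,0,0,1],
  ],
)

```text
clock: 29.17
ee_pos: [0.5315, -0.1587, 0.1786]
tool_rot: [0.0, 1.0, 0.0, -0.001]
contact_force: [-5.0, 2.4, 12.6]
opening: 0.0164
```

```bash
python3 st.py; python3 fit.py; python3 arc.py 647.4 719.4 8
```

```text
29.1667 [ 0.5315 -0.1587  0.1786] [-5.   2.4 12.6] [0.33 0.68 0.02] [ 0.0e+00  1.0e+00  3.0e-04 -1.1e-03] 0.0164
c [ 0.51755106 -0.11065369] r 0.05002506923897676 [0.05   0.05   0.05   0.0501 0.05   0.05   0.05  ] ang [-101.47 -136.79  176.04  128.43   80.96   31.52  -73.81]
[[-0.0073, 0.0029, 0, 0, 0, 0, 1], [-0.0067, 0.0041, 0, 0, 0, 0, 1], [-0.006, 0.005, 0, 0, 0, 0, 1], [-0.0052, 0.0059, 0, 0, 0, 0, 1], [-0.0042, 0.0066, 0, 0, 0, 0, 1], [-0.003, 0.0073, 0, 0, 0, 0, 1], [-0.0019, 0.0076, 0, 0, 0, 0, 1], [-0.0007, 0.0078, 0, 0, 0, 0, 1]]
```

>>> apply_moves(
  commands=[
    [-0.0073,0.0029,0,0,0,0,1],
    [-0.0067,0.0041,0,0,0,0,1],
    [-0.006,0.005,0,0,0,0,1],
    [-0.0052,0.0059,0,0,0,0,1],
    [-0.0042,0.0066,0,0,0,0,1],
    [-0.003,0.0073,0,0,0,0,1],
    [-0.0019,0.0076,0,0,0,0,1],
    [-0.0007,0.0078,0,0,0,0,1],
  ],
)

```text
clock: 29.83
ee_pos: [0.5676, -0.1122, 0.1787]
tool_rot: [-0.0, 1.0, -0.001, 0.0]
contact_force: [1.3, -3.5, 7.2]
opening: 0.0165
```

>>> apply_moves(
  commands=[
    [0.0001,0.002,0,0,0,0,1],
    [0.0002,0.002,0,0,0,0,1],
    [0,0,0,0,0,0,1],
    [0,0,0,0,0,0,1],
    [0,0,0,0,0,0,1],
    [0,0,0,0,0,0,1],
    [0,0,0,0,0,0,1],
    [0,0,0,0,0,0,1],
  ],
)

```text
clock: 30.5
ee_pos: [0.5675, -0.1077, 0.1787]
tool_rot: [-0.0, 1.0, -0.0, 0.001]
contact_force: [3.3, 0.4, 6.0]
opening: 0.0166
```

```bash
python3 st.py; python3 fit.py
```

```text
30.5 [ 0.5675 -0.1077  0.1787] [3.3 0.4 6. ] [-0.07 -0.53  0.09] [-1.e-04  1.e+00 -1.e-04  8.e-04] 0.0166
c [ 0.51755876 -0.11065496] r 0.050029062635128387 [0.05   0.05   0.05   0.0501 0.05   0.05   0.05  ] ang [-101.48 -136.79  176.04  128.44   80.97   31.52    3.34]
```

>>> apply_moves(
  commands=[
    [0.0001,0.001,0,0,0,0,1],
    [0,0.001,0,0,0,0,1],
    [0.0001,0.001,0,0,0,0,1],
    [0.0001,0.001,0,0,0,0,1],
    [0,0,0,0,0,0,1],
    [0,0,0,0,0,0,1],
    [0,0,0,0,0,0,1],
    [0,0,0,0,0,0,1],
  ],
)

```text
clock: 31.17
ee_pos: [0.5672, -0.1041, 0.1787]
tool_rot: [-0.0, 1.0, -0.0, 0.001]
contact_force: [3.9, -2.1, 6.3]
opening: 0.0162
```

```bash
python3 st.py; python3 fit.py
```

```text
31.1667 [ 0.5672 -0.1041  0.1787] [ 3.9 -2.1  6.3] [-0.36 -0.48  0.02] [-1.e-04  1.e+00 -4.e-04  8.e-04] 0.0162
c [ 0.51756835 -0.11065729] r 0.05003447352936138 [0.05   0.05   0.05   0.0501 0.05   0.05   0.0501] ang [-101.49 -136.8   176.03  128.45   80.98   31.53    7.48]
```

>>> apply_moves(
  commands=[
    [0,0.0003,0,0,0,0,1],
    [0,0,0,0,0,0,1],
    [0,0,0,0,0,0,1],
    [0,0,0,0,0,0,1],
    [0,0,0,0,0,0,1],
    [0,0,0,0,0,0,1],
    [0,0,0,0,0,0,1],
    [0,0,0,0,0,0,1],
  ],
)

```text
clock: 31.83
ee_pos: [0.5672, -0.1039, 0.1787]
tool_rot: [-0.0, 1.0, -0.0, 0.001]
contact_force: [2.9, -1.1, 5.9]
opening: 0.0166
```

```bash
python3 st.py; python3 fit.py
python3 - <<'E'
from g import *
save(w,'w12.png');s=cam('scene');save(s,'s12.png')
a=s['frame'][200:430,200:450,::-1];cv2.imwrite('pics/s12z.png',cv2.resize(a,None,fx=2.6,fy=2.6,interpolation=cv2.INTER_CUBIC))
E
```

```text
31.8333 [ 0.5672 -0.1039  0.1787] [ 2.9 -1.1  5.9] [-0.41 -0.47  0.  ] [-1.e-04  1.e+00 -4.e-04  8.e-04] 0.0166
c [ 0.51757228 -0.11065834] r 0.05003668741814867 [0.05   0.05   0.05   0.0501 0.05   0.05   0.0501] ang [-101.49 -136.81  176.03  128.45   80.99   31.54    7.7 ]
```

View pics/w12.png

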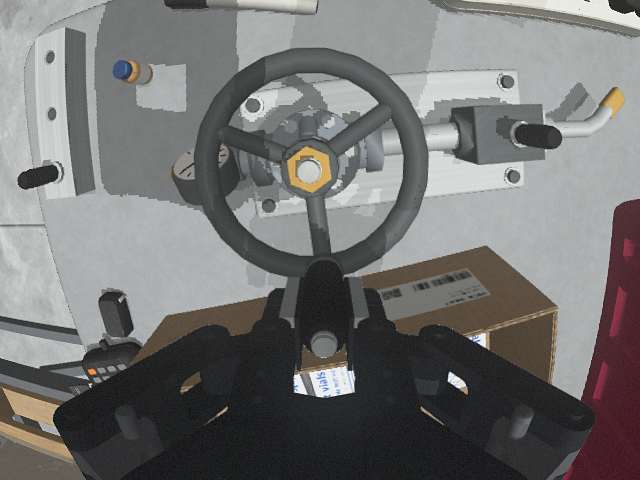

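View pics/s12z.png

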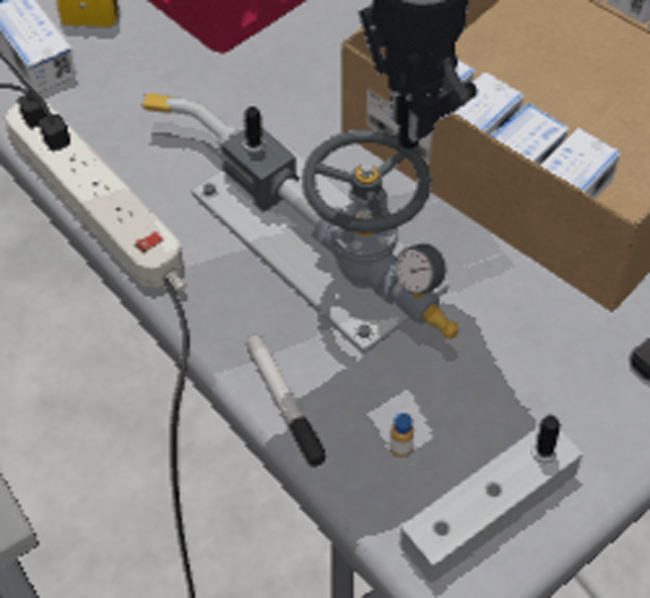

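```bash
python3 -c "
from rig import ctrl
print(ctrl.finish_job())"; python3 st.py
```

```text
the job is handed in; nothing more can be done
None
the job is handed in; nothing more can be done
```

The air station is ready and the job was handed in at about 32 s of the 72 s allowed. The lance is pinned, and the valve is two turns open from its stop. The gripper still holds the crank grip.

- **Lock pin:** I took the long pin from the near end of the block and pushed it down through the clevis. It met about 20 N of resistance at the height where the collar should sit on the cheek, and I let go. The pictures afterwards show it upright in the clevis.
- **Valve:** I cranked it clockwise until it stopped. A further 2 mm of commanded push moved it only 0.3 mm while the force rose to 15 N. I then backed it off two full laps anticlockwise.
- **Two-turn check:** The grip ended at 7.7° around the wheel's axis. It was at 7.2–7.5° when pressed against the stop, which works out to about 7.7° with the push taken off. So the setting should be within about half a degree of two turns. The tool carried only about 1 N along the grip's path at the end.
- **Other things:** The last pictures show the short pin, vial, marker and scanner where they were. I did not check the carton separately at the end.

**Disagreements:** The cameras differed by 3–5 mm on where the clevis hole was. I aligned the pin using the wrist camera's view of the pin against the hole, and it went in with no sideways force until it seated. The scene picture puts the seated pin within about 1.6 mm of the expected height, which is about as fine as that camera resolves.

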